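# Cocoa mills back in their rack, grinder end down

### The arm

A 6-joint arm with a two-finger parallel gripper is mounted at the origin on a cart in front of the work surface, level with it; the furniture and walls round the work are solid. World frame = base frame: x ahead of the robot, y to its left, z up, the work surface at z = 0. Lengths are in mm, angles in rad, forces in N, time in s.
With the tool pointing down it reaches from about 300 to 775 mm from the base axis. Payload 14.6 kg.
Tool frame: the origin (TCP) lies midway between the tips of the shut fingers; the grasp point (between the pads) lies 19 mm behind it; z points along the fingers, x is the direction in which the jaws open and shut, and the axes are right-handed (so a half turn about z gives the same grasp; the last joint's range is limited). The gripper opens to 85 mm and grips with 20 to 120 N. Pads are 22 mm wide; open, the fingers measure 114 mm over their backs; the gripper's body (76 mm by 85 mm) begins 54 mm behind the grasp point. The pads swing forward as they close: fully open they stand 13 mm farther back than shut.
Start: joints at [-1.269, 0.3, 1.521, -0, 1.321, -0.067], TCP at [198.266, -513.011, 231.281] pointing down, gripper open.
Joint ranges: [-3.03, 3.03], [-0.79, 2.21], [0.23, 2.52], [-1.04, 4.18], [0, 3.07], [-2.55, 2.55]. Speed limits (rad/s): [2.22, 2.22, 2.57, 3.14, 3.14, 3.14].

### API

Orientations are given as a unit quaternion [x, y, z, w].
In Python, from bench import arm gives the robot as it stands.
- The arm moves only by the shell command python3 -m inch 'ROWS' [FORCE]. ROWS is JSON, a list of rows, each an object of numbers: "wx", "wy", "wz": the turn, a rotation vector about the tool's x, y, z as a fraction of full scale; "tx", "ty", "tz": the shift along the tool's x, y, z as a fraction of full scale; "claw": the opening, from 0 (shut) to 1 (fully open). In form: [{"wx": .., "wy": .., "wz": .., "tx": .., "ty": .., "tz": .., "claw": ..}, ...]. A call has 1 to 12 rows; each row is the pose to reach, as a shift and turn from the pose commanded when the call began, along the tool's axes at that moment, turning the shorter way round; what a row does not reach only later rows make up. Full scale, the value 1, is 0.5 m for a shift and 180 degrees for a turn. A row lasts 1/8 s, in which the tool goes at most 62.5 mm and 10.7 degrees, less where a joint would pass 70% of its speed; a pose out of reach is approached as far as the arm can. A call with a number of a shift or a turn outside -1 to 1 is refused whole. A call with a gripper value outside its range is refused whole. The fingers move at their own pace and stop on an object; FORCE is the grip in N (left out, the last holds). Time passes only in rows, so rows that repeat a pose let the fingers close. It gives the time, the measured TCP pose, the force and the opening at its end, in the units of the state.
- arm.read_state(): the state, without advancing time (a new reading comes with each control period).
- arm.camera(name): name is "scene" or "top" or "wrist"; returns a dict with "color" (384x512x3 uint8, blue, green, red), "fx", "fy", "cx", "cy" (pixels), "dist_coeffs" ([k1, k2, p1, p2, k3] as OpenCV has them; the pictures are not rectified), "rvec" (rotation vector, rad) and "tvec" (3), from world to camera coordinates, as OpenCV has them. Camera axes: x right, y down, z forward; pixel columns grow to the right and rows downward; lengths in mm; the calibration is good to about 2 mm. A picture is of the moment at which its call begins. There is no depth.
- arm.sign_off(): hands the job in, once; it reports no verdict.
The state is a dict: "clock": time; "joints": joint angles; "qvel": joint speeds; "joint_efforts": joint torques, N m; "tool_pos": TCP position; "tool_rot": TCP orientation; "ft_force": force on the tool from outside, world axes, zero at the start; "torque": the same for the moment, N m; "finger_gap": finger opening in mm.
Only numpy, scipy, OpenCV 4.12 (cv2) and the standard library are available. Lean on these libraries where they do the work, as an engineer would, in place of code of your own. Each camera call takes 0.05 s, during which the arm holds its last target.

### The job

Two cocoa mills were left lying on the shop counter after a tasting; their ends look the same, but the steel grinder inside makes one end the heavier, which you can feel by lifting the mill at mid-length. Lay both mills in the two short sloping troughs of the display rack with the heavy grinder end down, so that each stays there by itself when you let go. Then swing the rack's brass keeper bar over them until it is fully shut, without dropping a mill or disturbing the other things on the counter.

Things in the scene. Friction and masses are not known exactly. Their poses are not given: they have to be found in the camera images.
- mill_a: cocoa mill: eight-sided bar of dark wood, 180 mm long, 48 mm across flats, 0.35 to 0.4 kg, a 20 mm brass cap on each end. Starts lying on a flat. Origin: mid-length, on its axis (24 mm above the counter as it lies); x axis along the bar, z up as it starts. The grinder puts the centre of mass about 40 mm from mid-length; which end is random each start, whatever the x axis's sign: it must be felt
- mill_b: the other cocoa mill, alike in size, look, origin and axes; its heavy end is drawn by itself. Held level at mid-length, a mill turns the wrist by about 0.14 to 0.17 N m towards its heavy end
- bay_left (a point): where the middle of a mill seated in the left trough lies (on its axis). x axis: up the slope along the trough, 30 degrees above level; y left, z square out of the trough. The V (planks at 45 degrees, fitting the mill's lower flats) runs only from 92 to 24 mm below this point along the slope, with a foot ledge at its low end
- bay_right (a point): the same for the right trough, same axes, 90 mm from the left. Nothing is under a mill's upper half, and beside its middle there is room for fingers. A mill stays by itself only with its heavy end down in the trough; heavy end up, it tips out over the trough's upper edge
- keeper_knob (a point): centre of the black ball knob, 22 mm across, on the keeper's lever. The keeper is a U-shaped brass bar, 8 mm thick, hinged in the cheeks at the low end; its left arm runs on as the lever outside the left cheek, 92 mm from hinge to knob. Open, it stands up at the low end, clear of the troughs; shut, its cross bar lies 4 mm above the lower halves of well seated mills
- keeper_hinge (a point): the keeper's hinge axis at the lever, on the rack's left side; axes as of the troughs (x up the slope, y left). The lever turns about y in an upright plane; to shut it, the knob is pushed over from the low end towards the high end
- keeper (a joint): keeper angle in rad: 0 shut, on its stop (lever leaning 37 degrees from upright towards the high end); starts open at 0.9 to 1.15, opens to 1.2 at most. A stiff hinge without a catch: it stays where it is left and moves with 1 to 2 N at the knob
- bell: counter bell, 84 mm across, 63 mm high, not to be disturbed; origin under its centre
- tag: small black price tag in a wood foot, 45 mm wide, 54 mm high, in front of the rack, not to be disturbed; origin under its centre
- gift_box: black gift box with a ribbon, 69 x 89 x 57 mm, behind the work, not to be disturbed; origin under its centre
- gift_box_flat: dark red gift box with a ribbon, 74 x 104 x 46 mm, behind the mills, not to be disturbed; origin under its centre
- small_jar: small white jar with a grey lid, 62 mm across, 78 mm high, behind the mills, not to be disturbed; origin under its centre
- rack: the fixed display rack, dark grey, 206 mm wide: base plate, two short wooden V troughs side by side, two side cheeks, brass keeper. Origin: under the base's centre on the counter; x axis level, from the low end (which faces roughly the robot) to the high end; y to the left, z up. The mid-points of seated mills lie 105 mm above the counter

How it is judged:
By the outcome, as a careful person would: the job done as asked, in the order asked, and still so for the second after the job is handed in, with the robot touching nothing.
It also fails if it takes over 67 s, if anything falls off the work surface, if the arm or the gripper's body presses on something with over 40 N, if the wrist force passes 120 N, or if a joint passes its speed limit or range.

## Working session

There is one attempt and no reset: what is moved stays moved. The work goes in short steps, Python scripts to look and compute and a shell command to move; the robot and the scene stay as the last step left them, time stands still between calls to the robot, and variables do not carry over. Pictures are saved under pics/ and viewed, and the job is handed in when it is done.

```bash
ls -la; mkdir -p pics
python3 - <<'E'
from bench import arm
import cv2
s=arm.read_state()
print(s)
for n in ["scene","top","wrist"]:
    c=arm.camera(n); cv2.imwrite(f"pics/{n}0.png",c["color"])
    print(n,{k:c[k] for k in c if k!="color"})
E
```

```text
total 12
drwxr-xr-x  3 agent agent 4096 Dec  7 14:49 .
drwxr-xr-x 23 root  root  4096 Dec  7 14:49 ..
drwxr-xr-x  2 agent agent 4096 Dec  7 14:49 pics
{'clock': 0.0, 'joints': array([-1.26861046e+00,  3.00484164e-01,  1.52161777e+00, -1.52431400e-05,
        1.32071788e+00, -6.65875005e-02]), 'qvel': array([-2.59040372e-04, -3.57170647e-04,  6.43364047e-05, -5.01396835e-04,
       -1.78676760e-04,  1.82042773e-04]), 'joint_efforts': array([ 2.34963802e-03, -5.43499553e+01, -3.61788332e+01,  1.03834236e-05,
        4.04171136e-03, -6.41327529e-05]), 'tool_pos': array([ 198.18440297, -512.7821453 ,  230.69863475]), 'tool_rot': array([ 8.24764982e-01, -5.65475329e-01, -4.86423206e-04, -3.74071655e-04]), 'ft_force': array([0.98360267, 0.08398747, 0.77597801]), 'torque': array([-1.35090184e-05,  2.87641101e-03,  1.42580098e-02]), 'finger_gap': 85.43043191760405}
scene {'fx': 368.2403331620809, 'fy': 368.2403331620809, 'cx': 255.35799412768466, 'cy': 191.68839112996642, 'dist_coeffs': array([-0.1000493,  0.       ,  0.       ,  0.       ,  0.       ]), 'rvec': array([ 0.7081565 , -2.608933  ,  1.11038851]), 'tvec': array([504.86044567, 249.6367998 , 872.03247519])}
top {'fx': 475.49559219174915, 'fy': 475.49559219174915, 'cx': 261.1725872527214, 'cy': 183.52876002804027, 'dist_coeffs': array([0.06481348, 0.        , 0.        , 0.        , 0.        ]), 'rvec': array([ 2.11189403, -2.14943142,  0.1546454 ]), 'tvec': array([  59.52427882,  593.94084325, 1069.5233588 ])}
wrist {'fx': 300.07310537532993, 'fy': 300.07310537532993, 'cx': 259.4311673806734, 'cy': 193.2246165456672, 'dist_coeffs': array([-0.0287465,  0.       ,  0.       ,  0.       ,  0.       ]), 'rvec': array([-2.36358217,  1.62060134,  0.26256901]), 'tvec': array([-550.39334105,  -39.78653952,  381.43970786])}
```

View pics/scene0.png

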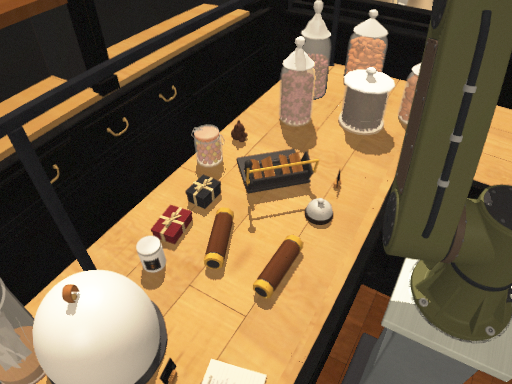

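View pics/top0.png

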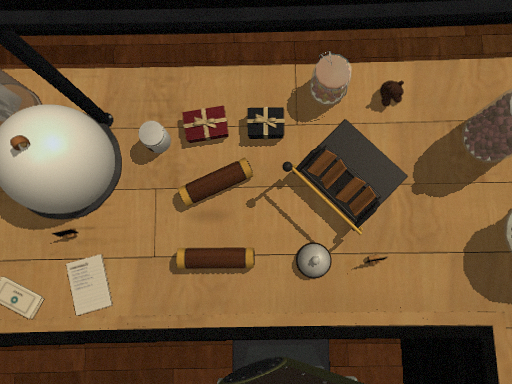

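View pics/wrist0.png

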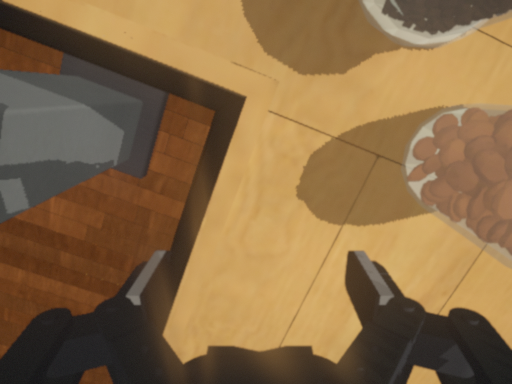

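```bash
cat > h.py <<'E'
import numpy as np, cv2
from scipy.spatial.transform import Rotation as R
from bench import arm
def ray(c,px):
    K=np.array([[c["fx"],0,c["cx"]],[0,c["fy"],c["cy"]],[0,0,1]])
    p=cv2.undistortPoints(np.array(px,float).reshape(-1,1,2),K,np.array(c["dist_coeffs"])).reshape(-1,2)
    M=R.from_rotvec(c["rvec"]).as_matrix(); o=-M.T@np.array(c["tvec"])
    d=np.c_[p,np.ones(len(p))]@M
    return o,d/np.linalg.norm(d,axis=1)[:,None]
def onplane(c,px,z):
    o,d=ray(c,px); return o+d*((z-o[2])/d[:,2])[:,None]
def tri(c1,p1,c2,p2):
    o1,d1=ray(c1,p1);o2,d2=ray(c2,p2);d1=d1[0];d2=d2[0]
    t=np.linalg.lstsq(np.c_[d1,-d2],o2-o1,rcond=None)[0]
    a=o1+t[0]*d1;b=o2+t[1]*d2
    return (a+b)/2,np.linalg.norm(a-b)
def proj(c,P):
    K=np.array([[c["fx"],0,c["cx"]],[0,c["fy"],c["cy"]],[0,0,1]])
    return cv2.projectPoints(np.array(P,float).reshape(-1,3),np.array(c["rvec"]),np.array(c["tvec"]),K,np.array(c["dist_coeffs"]))[0].reshape(-1,2)
E
python3 - <<'E'
from h import *
t=arm.camera("top"); s=arm.camera("scene")
cv2.imwrite("pics/topc.png",cv2.resize(t["color"][90:290,160:420],None,fx=3,fy=3,interpolation=cv2.INTER_CUBIC))
cv2.imwrite("pics/scenec.png",cv2.resize(s["color"][130:310,130:350],None,fx=3.4,fy=3.3,interpolation=cv2.INTER_CUBIC))
for n,c in (("top",t),("scene",s)):
    h=cv2.cvtColor(c["color"],cv2.COLOR_BGR2HSV)
    for nm,lo,hi in (("brass",(18,170,90),(35,255,255)),("red-brown",(0,110,20),(14,255,130)),("black",(0,0,0),(180,255,28))):
        m=cv2.inRange(h,lo,hi)
        k,l,st,ce=cv2.connectedComponentsWithStats(m)
        print(n,nm,[(st[i].tolist(),ce[i].round(1).tolist()) for i in range(1,k) if st[i][4]>40 and 120<ce[i][0]<420 and 90<ce[i][1]<300])
for p in ((216,182),(216,258)):print(t["color"][p[1],p[0]])
print(t["color"][259,180],t["color"][168,249])
print(s["tvec"],ray(t,[[0,0]])[0],ray(s,[[0,0]])[0])
E
```

```text
top brass [([239, 158, 14, 20, 139], [245.6, 167.3]), ([292, 164, 71, 71, 332], [327.0, 200.8]), ([178, 186, 15, 20, 147], [184.4, 195.4]), ([245, 247, 9, 22, 148], [249.3, 257.2]), ([176, 248, 9, 21, 152], [180.2, 257.9])]
top red-brown [([380, 81, 24, 26, 324], [391.6, 91.5]), ([317, 89, 8, 10, 44], [320.3, 92.7]), ([205, 106, 21, 14, 157], [215.4, 112.4]), ([182, 109, 20, 15, 144], [190.9, 116.1]), ([208, 121, 21, 20, 188], [218.4, 130.6]), ([184, 125, 22, 18, 196], [194.6, 134.1]), ([307, 150, 30, 27, 322], [321.6, 162.6]), ([321, 159, 26, 30, 295], [333.2, 173.7]), ([186, 162, 61, 41, 1158], [215.2, 181.5]), ([335, 177, 31, 26, 292], [350.1, 189.3]), ([349, 186, 27, 30, 324], [362.0, 200.4]), ([185, 247, 60, 23, 1194], [214.8, 257.7])]
top black [([248, 123, 15, 7, 45], [256.0, 125.0]), ([248, 133, 16, 6, 60], [255.8, 136.2]), ([268, 134, 15, 5, 56], [274.7, 135.8]), ([296, 149, 29, 28, 112], [308.9, 160.9]), ([352, 201, 26, 26, 138], [364.2, 214.1])]
scene brass [([246, 159, 73, 25, 234], [280.2, 167.2]), ([216, 208, 17, 8, 68], [224.7, 210.6]), ([285, 235, 18, 14, 96], [295.1, 239.8]), ([204, 253, 20, 16, 162], [213.8, 258.5]), ([253, 279, 20, 19, 184], [263.5, 286.5])]
scene red-brown [([231, 121, 16, 21, 203], [238.6, 132.4]), ([184, 212, 8, 17, 50], [187.6, 220.8]), ([206, 213, 27, 46, 741], [220.0, 234.0]), ([163, 225, 20, 20, 111], [173.8, 236.1]), ([258, 240, 42, 51, 915], [280.1, 263.3])]
scene black [([0, 0, 315, 306, 31762], [135.0, 145.0]), ([307, 227, 97, 157, 2507], [363.2, 289.4])]
[20 38 73]
[22 41 75]
[ 52 128 174] [ 46 123 172]
[504.86044567 249.6367998  872.03247519] [ 416.30019672   33.3644406  1151.42087891] [192.45967578 646.59270136 788.99961403]
```

View pics/topc.png

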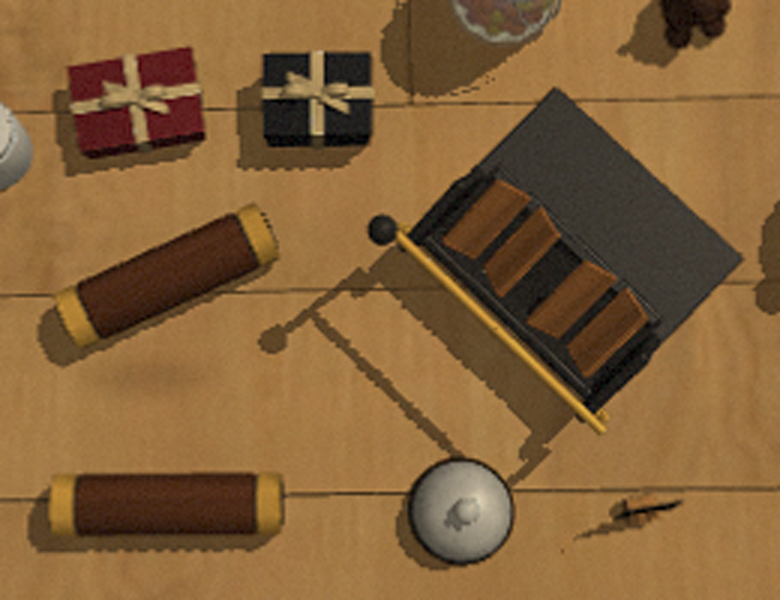

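View pics/scenec.png

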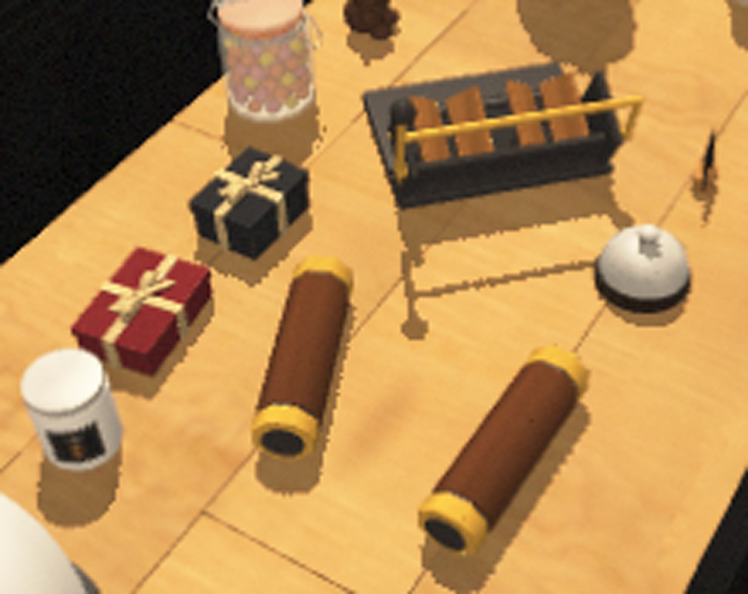

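Run:
```python
from h import *
t=arm.camera("top"); s=arm.camera("scene")
h=cv2.cvtColor(t["color"],cv2.COLOR_BGR2HSV)
for nm,a,b in (("far",[245.6,167.3],[184.4,195.4]),("near",[249.3,257.2],[180.2,257.9])):
    P=onplane(t,[a,b],36); d=P[0]-P[1]
    print(nm,P.mean(0).round(1),np.linalg.norm(d).round(1),"(want 160) ang deg",np.degrees(np.arctan2(d[1],d[0])).round(2))
f=lambda x,y:[160+(x+.5)/3-.5,90+(y+.5)/3-.5]
g=lambda x,y:[130+(x+.5)/3.4-.5,130+(y+.5)/3.3-.5]
C=onplane(t,[f(742,257),f(556,88)],8); d=C[1]-C[0]
print("base hi corners",C.round(1),np.linalg.norm(d),"left dir ang",np.degrees(np.arctan2(d[1],d[0])))
print("knob",tri(t,f(382,229),s,g(402,110)))
print("bar left",tri(t,f(400,233),s,g(398,138)))
print("bar right",tri(t,f(604,428),s,g(640,102)))
print("bell",onplane(t,[f(463,510)],30),"tag",onplane(t,[f(650,510)],40))
print("flatbox top",onplane(t,[f(137,102)],46),"giftbox",onplane(t,[f(318,98)],57),"jar",onplane(t,[[154,136]],78))
print("trough planks lower/upper corners z~85?",onplane(t,[f(500,182),f(648,312)],90))
```

```text
far [604.4 158.7  36. ] 159.6 (want 160) ang deg -65.96
near [425.3 159.6  36. ] 160.1 (want 160) ang deg -90.48
base hi corners [[ 614.8 -303.     8. ]
 [ 759.2 -160.5    8. ]] 202.90862850432347 left dir ang 44.60296797354846
knob (array([614.18882074,  -8.47136498, 153.55586534]), np.float64(1.1444459822693618))
bar left (array([623.40433738, -22.06263544, 108.32118359]), np.float64(6.483718224265943))
bar right (array([ 472.52617877, -167.25481547,  108.10643886]), np.float64(2.5765036042840563))
bell [[416.66298779 -70.29691411  30.        ]] tag [[ 414.85322345 -211.33307508   40.        ]]
flatbox top [[743.58174859 180.96765498  46.        ]] giftbox [[740.6808427   35.84065253  57.        ]] jar [[706.70038326 295.92164816  78.        ]]
trough planks lower/upper corners z~85? [[ 661.91317106 -101.24697886   90.        ]
 [ 560.30453736 -207.19449387   90.        ]]
```

Run:
```python
from h import *
t=cv2.imread("pics/top0.png"); s=cv2.imread("pics/scene0.png")
cv2.imwrite("pics/toprack.png",cv2.resize(t[115:240,280:410],None,fx=5,fy=4.8,interpolation=cv2.INTER_CUBIC)*1)
a=cv2.resize(s[145:200,230:325],None,fx=8,fy=8,interpolation=cv2.INTER_CUBIC)
cv2.imwrite("pics/scenerack.png",cv2.convertScaleAbs(a,alpha=1.5))
```

```text
(no output)
```

View pics/toprack.png

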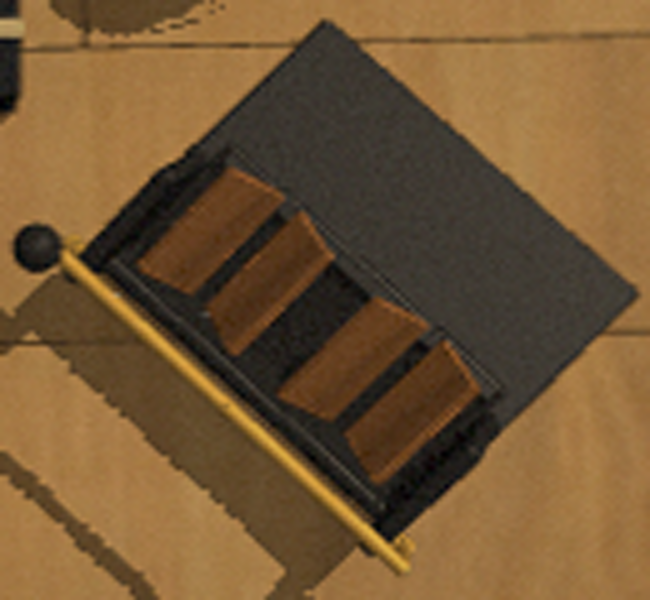

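View pics/scenerack.png

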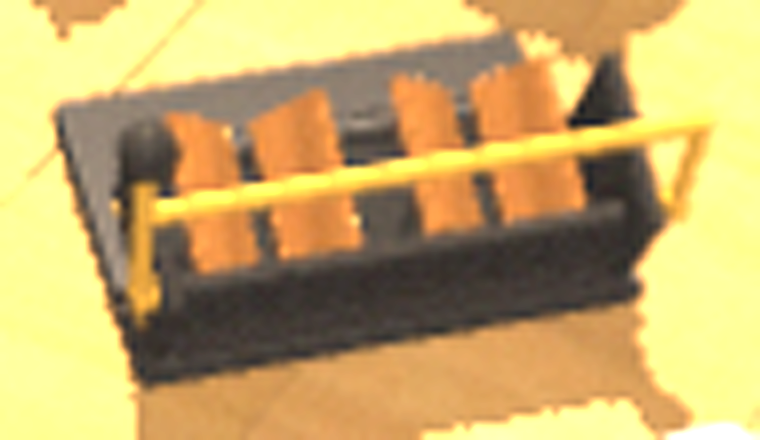

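Run:
```python
from h import *
t=arm.camera("top"); s=arm.camera("scene")
f=lambda x,y:[280+(x+.5)/5-.5,115+(y+.5)/4.8-.5]
g=lambda x,y:[230+(x+.5)/8-.5,145+(y+.5)/8-.5]
U=onplane(t,[f(295,205),f(438,333)],68); d=U[0]-U[1]
print(U,np.linalg.norm(d),np.degrees(np.arctan2(d[1],d[0])))
L=onplane(t,[f(198,300),f(338,427)],34); d2=L[0]-L[1]
print(L,np.linalg.norm(d2),np.degrees(np.arctan2(d2[1],d2[0])), "U-L want 58.9",np.linalg.norm((U-L)[:,:2],axis=1),[np.degrees(np.arctan2(*v[1::-1])) for v in U-L])
a=np.radians(-45.4); X=np.array([np.cos(a),np.sin(a)]);Y=np.array([-X[1],X[0]])
B=[U[i,:2]+6.3*X for i in (0,1)]; B2=[L[i,:2]+65.2*X for i in (0,1)]
print("bays",B,B2)
m=(np.mean(B,0)); print("mid",m)
for n,p,q in (("knob",(38,248),(148,150)),("barL",(68,256),(140,212)),("barR",(405,565),(705,125)),("hingeL",(92,265),(142,315))):
    P,e=tri(t,f(*p),s,g(*q)); r=P[:2]-m; print(n,P.round(1),round(e,1),"rack rel bay mid x,y",(r@X).round(1),(r@Y).round(1))
C=onplane(t,[f(637,293),f(328,22)],8)
for c in C: r=c[:2]-m; print("base",r@X,r@Y)
# scene upper inner: left mid between plank1 right-top & plank2 left-top
for n,p,q in (("Lup1",(287,198),(238,122)),("Lup2",(303,212),(252,125)),("Rup1",(430,325),(450,82)),("Rup2",(447,342),(472,82))):
    P,e=tri(t,f(*p),s,g(*q)); r=P[:2]-m; print(n,P.round(1),round(e,1),(r@X).round(1),(r@Y).round(1))
```

```text
[[ 649.83578316 -131.7160895    68.        ]
 [ 586.02939535 -194.21764665   68.        ]] 89.31797004262728 44.40812408402946
[[ 610.05132735  -89.02665482   34.        ]
 [ 545.62000208 -152.32713438   34.        ]] 90.32356497024053 44.49275754895897 U-L want 58.9 [58.35401235 58.20424454] [np.float64(-47.01729597444018), np.float64(-46.03101829726646)]
bays [array([ 654.2593474 , -136.20185359]), array([ 590.45295958, -198.70341074])] [array([ 655.83170641, -135.45075302]), array([ 591.40038114, -198.75123258])]
mid [ 622.35615349 -167.45263217]
knob [613.9  -8.9 152.2] 1.1 rack rel bay mid x,y -118.8 105.3
barL [621.9 -22.2 110.3] 7.1 rack rel bay mid x,y -103.7 101.6
barR [ 472.6 -165.9  110.4] 2.2 rack rel bay mid x,y -106.2 -105.5
hingeL [630.8 -36.6  45.1] 9.1 rack rel bay mid x,y -87.3 97.9
base 90.5889374171804 -101.0693787852055
base 91.14206551388072 101.66922596289113
Lup1 [ 651.4 -129.5   65.9] 5.2 -6.6 47.4
Lup2 [ 647.2 -136.7   60.7] 1.5 -4.5 39.3
Rup1 [ 588.8 -191.3   67.9] 2.6 -6.6 -40.6
Rup2 [ 581.7 -198.8   65.4] 0.7 -6.3 -51.0
```

```bash
cat >> h.py <<'E'
def Rtool(yaw_deg,tilt_deg=0,axis_deg=None):
    # tool down with tool x at yaw; then optional tilt about world horizontal axis
    a=np.radians(yaw_deg); x=np.array([np.cos(a),np.sin(a),0]); z=np.array([0,0,-1.]); y=np.cross(z,x)
    M=np.c_[x,y,z]
    if tilt_deg: 
        b=np.radians(axis_deg); M=R.from_rotvec(np.radians(tilt_deg)*np.array([np.cos(b),np.sin(b),0])).as_matrix()@M
    return M
def plan(p,M):
    s=arm.read_state(); R0=R.from_quat(s["tool_rot"]).as_matrix()
    w=R.from_matrix(R0.T@M).as_rotvec()/np.pi; t=R0.T@(np.array(p)-s["tool_pos"])/500
    print("t=%.4f s  w"%s["clock"],w.round(4),"t",t.round(4),"dist %.0f rot %.0f deg"%(np.linalg.norm(t)*500,np.linalg.norm(w)*180))
def st():
    s=arm.read_state(); print("t %.2f"%s["clock"],"pos",s["tool_pos"].round(1),"z",R.from_quat(s["tool_rot"]).as_matrix()[:,2].round(3),"yaw",np.degrees(np.arctan2(*R.from_quat(s["tool_rot"]).as_matrix()[1::-1,0])).round(2),"F",s["ft_force"].round(2),"T",s["torque"].round(3),"gap",round(s["finger_gap"],1),"j",s["joints"].round(2))
E
python3 -c "
from h import *
plan([425,160,150],Rtool(-0.5))
plan([425,160,15],Rtool(-0.5))
plan([425,160,8],Rtool(-0.5))
"
```

```text
t=0.4500 s  w [-0.      0.     -0.3798] t [-1.092  -0.9082  0.1626] dist 715 rot 68 deg
t=0.4500 s  w [-0.      0.     -0.3798] t [-1.092  -0.9082  0.4326] dist 742 rot 68 deg
t=0.4500 s  w [-0.      0.     -0.3798] t [-1.092  -0.9082  0.4466] dist 744 rot 68 deg
```

```bash
python3 -m inch '[{"wx":0,"wy":0,"wz":-0.38,"tx":-0.96,"ty":-0.80,"tz":0.06,"claw":1},{"wx":0,"wy":0,"wz":-0.38,"tx":-0.96,"ty":-0.80,"tz":0.06,"claw":1},{"wx":0,"wy":0,"wz":-0.38,"tx":-0.96,"ty":-0.80,"tz":0.06,"claw":1},{"wx":0,"wy":0,"wz":-0.38,"tx":-0.96,"ty":-0.80,"tz":0.06,"claw":1},{"wx":0,"wy":0,"wz":-0.38,"tx":-0.96,"ty":-0.80,"tz":0.06,"claw":1},{"wx":0,"wy":0,"wz":-0.38,"tx":-0.96,"ty":-0.80,"tz":0.06,"claw":1},{"wx":0,"wy":0,"wz":-0.38,"tx":-0.96,"ty":-0.80,"tz":0.06,"claw":1},{"wx":0,"wy":0,"wz":-0.38,"tx":-0.96,"ty":-0.80,"tz":0.06,"claw":1},{"wx":0,"wy":0,"wz":-0.38,"tx":-0.96,"ty":-0.80,"tz":0.06,"claw":1},{"wx":0,"wy":0,"wz":-0.38,"tx":-0.96,"ty":-0.80,"tz":0.06,"claw":1},{"wx":0,"wy":0,"wz":-0.38,"tx":-0.96,"ty":-0.80,"tz":0.06,"claw":1}]' 70
python3 -c "
from h import *
st()
plan([425,160,120],Rtool(-0.5))
plan([425,160,15],Rtool(-0.5))
plan([425,160,8],Rtool(-0.5))
c=arm.camera('wrist');cv2.imwrite('pics/w1.png',c['color'])
"
```

```text
clock: 1.82
tool_pos: [398.5, 82.2, 201.0]
tool_rot: [1.0, -0.001, -0.0, -0.0]
ft_force: [0.0, -0.5, 0.9]
finger_gap: 85.3
t 1.82 pos [398.5  82.2 201. ] z [-0.001  0.    -1.   ] yaw -0.13 F [ 0.05 -0.51  0.9 ] T [-0.024  0.052 -0.028] gap 85.3 j [0.11 0.01 1.93 0.   1.2  0.12]
t=1.8250 s  w [-0.0001  0.0002  0.002 ] t [ 0.0526 -0.1557  0.162 ] dist 115 rot 0 deg
t=1.8250 s  w [-0.0001  0.0002  0.002 ] t [ 0.0527 -0.1556  0.372 ] dist 203 rot 0 deg
t=1.8250 s  w [-0.0001  0.0002  0.002 ] t [ 0.0527 -0.1556  0.386 ] dist 210 rot 0 deg
```

View pics/w1.png

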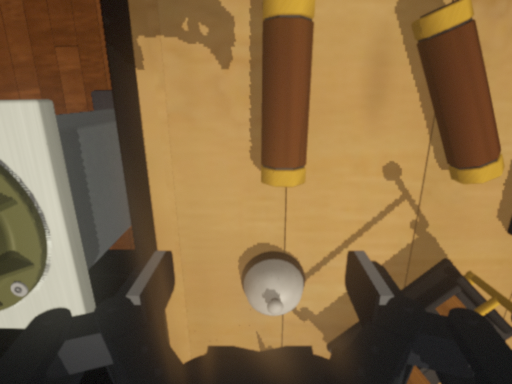

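```bash
python3 -c "
from h import *
c=arm.camera('wrist')
P=onplane(c,[[283,176],[288.5,8]],40);print(P,np.linalg.norm(P[0]-P[1]))
"
python3 -m inch '[{"wx":0,"wy":0,"wz":0.002,"tx":0.053,"ty":-0.156,"tz":0.05,"claw":1},{"wx":0,"wy":0,"wz":0.002,"tx":0.053,"ty":-0.156,"tz":0.12,"claw":1},{"wx":0,"wy":0,"wz":0.002,"tx":0.053,"ty":-0.156,"tz":0.22,"claw":1}]'
python3 -c "
from h import *
st()
plan([425,160,8],Rtool(-0.5))"
```

```text
[[424.43764681  78.93119465  40.        ]
 [426.42066233 234.74039434  40.        ]] 155.82181829655323
clock: 2.3
tool_pos: [426.3, 156.5, 90.7]
tool_rot: [1.0, -0.008, 0.001, -0.0]
ft_force: [0.3, 0.2, 0.2]
finger_gap: 85.4
t 2.30 pos [426.3 156.5  90.7] z [ 0.002  0.001 -1.   ] yaw -0.86 F [0.3  0.18 0.19] T [-0.058  0.04   0.021] gap 85.4 j [ 0.27  0.27  1.93 -0.    0.94  0.29]
t=2.3000 s  w [-0.0002 -0.0007 -0.002 ] t [-0.0031 -0.0069  0.1654] dist 83 rot 0 deg
```

```bash
python3 -m inch '[{"wx":0,"wy":0,"wz":0,"tx":-0.001,"ty":0,"tz":0.11,"claw":1},{"wx":0,"wy":0,"wz":0,"tx":-0.001,"ty":0,"tz":0.166,"claw":1},{"wx":0,"wy":0,"wz":0,"tx":-0.001,"ty":0,"tz":0.166,"claw":1},{"wx":0,"wy":0,"wz":0,"tx":-0.001,"ty":0,"tz":0.166,"claw":0.3},{"wx":0,"wy":0,"wz":0,"tx":-0.001,"ty":0,"tz":0.166,"claw":0.3},{"wx":0,"wy":0,"wz":0,"tx":-0.001,"ty":0,"tz":0.166,"claw":0.3},{"wx":0,"wy":0,"wz":0,"tx":-0.001,"ty":0,"tz":0.166,"claw":0.3}]' 70
python3 -c "
from h import *
st()"
```

```text
clock: 3.18
tool_pos: [425.8, 156.7, 9.9]
tool_rot: [1.0, -0.007, 0.001, -0.0]
ft_force: [-3.6, -4.3, 13.2]
finger_gap: 46.7
t 3.17 pos [425.8 156.7   9.9] z [ 0.002  0.    -1.   ] yaw -0.81 F [-3.63 -4.35 13.23] T [-0.656  0.596  0.124] gap 46.7 j [ 0.27  0.42  1.96 -0.    0.75  0.29]
```

```bash
python3 -m inch '[{"wx":0,"wy":0,"wz":0,"tx":0,"ty":0,"tz":-0.03,"claw":0.3},{"wx":0,"wy":0,"wz":0,"tx":0,"ty":0,"tz":-0.1,"claw":0.3},{"wx":0,"wy":0,"wz":0,"tx":0,"ty":0,"tz":-0.16,"claw":0.3},{"wx":0,"wy":0,"wz":0,"tx":0,"ty":0,"tz":-0.16,"claw":0.3},{"wx":0,"wy":0,"wz":0,"tx":0,"ty":0,"tz":-0.16,"claw":0.3},{"wx":0,"wy":0,"wz":0,"tx":0,"ty":0,"tz":-0.16,"claw":0.3},{"wx":0,"wy":0,"wz":0,"tx":0,"ty":0,"tz":-0.16,"claw":0.3}]' 90
python3 -c "
from h import *
st()
for n in ('wrist','scene'):
  c=arm.camera(n);cv2.imwrite('pics/l1%s.png'%n,c['color']);st()
"
```

```text
clock: 4.05
tool_pos: [424.6, 156.6, 87.5]
tool_rot: [1.0, -0.007, -0.001, 0.0]
ft_force: [0.3, -0.1, -3.7]
finger_gap: 46.2
t 4.05 pos [424.6 156.6  87.5] z [-0.001 -0.    -1.   ] yaw -0.83 F [ 0.32 -0.15 -3.75] T [-0.154  0.033 -0.029] gap 46.2 j [ 0.27  0.27  1.93 -0.    0.94  0.29]
t 4.10 pos [424.7 156.6  87.7] z [-0.001 -0.    -1.   ] yaw -0.83 F [ 0.05 -0.94 -4.22] T [-0.135 -0.     0.009] gap 46.4 j [0.27 0.27 1.93 0.   0.94 0.29]
t 4.15 pos [424.8 156.6  87.8] z [-0.001 -0.    -1.   ] yaw -0.83 F [-0.38  0.81 -4.76] T [-0.167  0.015 -0.006] gap 46.1 j [0.27 0.27 1.93 0.   0.94 0.29]
```

View pics/l1wrist.png

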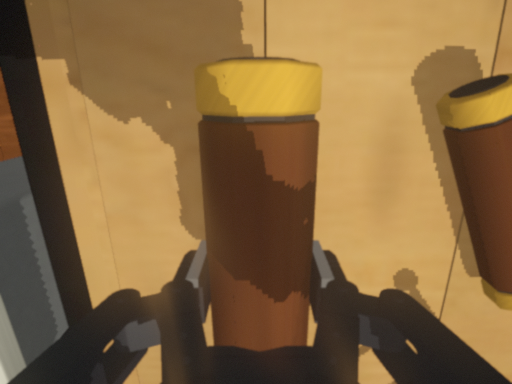

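View pics/l1scene.png

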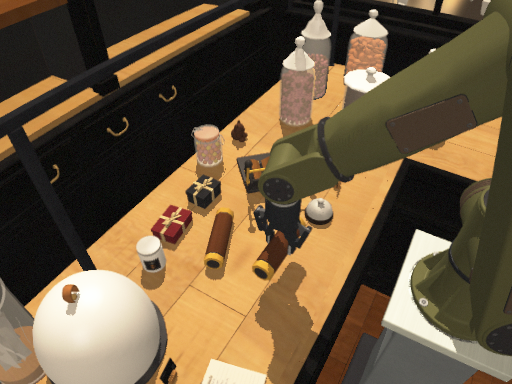

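```bash
python3 -c "
from h import *
c=arm.camera('wrist')
print(onplane(c,[[260,60],[258,122]],125.5))
st()
s=np.radians(30)
a=np.radians(-45.5);X=np.array([np.cos(a),np.sin(a),0]);Y=np.array([-X[1],X[0],0]);Z=np.array([0,0,1.])
bx=X*np.cos(s)+Z*np.sin(s); bz=-X*np.sin(s)+Z*np.cos(s)
M=np.c_[Y,np.cross(-bz,Y),-bz]
print(M)
BR=np.array([591,-198.7,105])
# mill centre = TCP -14.1*toolz + 3*(downslope) => TCP = bay +14.1*toolz +3*bx
def tcp(dx,dz): return BR+bx*(3+dx)+bz*(dz-14.1)
plan(tcp(15,0)+[0,0,110],M)
print(tcp(15,0)+[0,0,110],tcp(0,0))
"
```

```text
[[427.81219936 248.05697622 125.5       ]
 [426.84386907 228.26867468 125.5       ]]
t 4.20 pos [424.9 156.7  88. ] z [-0.001 -0.    -1.   ] yaw -0.83 F [-0.22  0.35 -3.72] T [-0.172 -0.01  -0.013] gap 46.3 j [ 0.27  0.27  1.93 -0.    0.94  0.29]
[[ 0.71325045  0.60700523  0.35045463]
 [ 0.70090926 -0.61769301 -0.35662522]
 [ 0.          0.5        -0.8660254 ]]
t=4.2000 s  w [-0.1578  0.0661 -0.2459] t [ 0.3746  0.7377 -0.2477] dist 432 rot 54 deg
[ 606.86750443 -214.84688981  211.78904181] [ 597.762426   -205.58149469   94.28904181]
```

```bash
python3 -m inch '[{"wx":0,"wy":0,"wz":0,"tx":0.0,"ty":0.05,"tz":-0.12,"claw":0.3},{"wx":-0.03,"wy":0.01,"wz":-0.05,"tx":0.03,"ty":0.13,"tz":-0.22,"claw":0.3},{"wx":-0.158,"wy":0.066,"wz":-0.246,"tx":0.375,"ty":0.738,"tz":-0.27,"claw":0.3},{"wx":-0.158,"wy":0.066,"wz":-0.246,"tx":0.375,"ty":0.738,"tz":-0.27,"claw":0.3},{"wx":-0.158,"wy":0.066,"wz":-0.246,"tx":0.375,"ty":0.738,"tz":-0.27,"claw":0.3},{"wx":-0.158,"wy":0.066,"wz":-0.246,"tx":0.375,"ty":0.738,"tz":-0.25,"claw":0.3},{"wx":-0.158,"wy":0.066,"wz":-0.246,"tx":0.375,"ty":0.738,"tz":-0.25,"claw":0.3},{"wx":-0.158,"wy":0.066,"wz":-0.246,"tx":0.375,"ty":0.738,"tz":-0.25,"claw":0.3},{"wx":-0.158,"wy":0.066,"wz":-0.246,"tx":0.375,"ty":0.738,"tz":-0.25,"claw":0.3},{"wx":-0.158,"wy":0.066,"wz":-0.246,"tx":0.375,"ty":0.738,"tz":-0.25,"claw":0.3},{"wx":-0.158,"wy":0.066,"wz":-0.246,"tx":0.375,"ty":0.738,"tz":-0.25,"claw":0.3}]'
cat >> h.py <<'E'
_s=np.radians(30);_a=np.radians(-45.5)
X=np.array([np.cos(_a),np.sin(_a),0]);Y=np.array([-X[1],X[0],0]);Z=np.array([0,0,1.])
bx=X*np.cos(_s)+Z*np.sin(_s); bz=-X*np.sin(_s)+Z*np.cos(_s)
MU=np.c_[Y,np.cross(-bz,Y),-bz]       # jaw x = rack left; tool y = up-slope?? 
MD=np.c_[-Y,np.cross(-bz,-Y),-bz]
BR=np.array([591,-198.7,105]);BL=np.array([655,-136,105])
E
python3 -c "
from h import *
st()
print(MU.T@bx)
tcp=lambda dx,dz,up=0: BR+bx*(2+dx)+bz*(dz-14.1)+[0,0,up]
plan(tcp(15,0,110),MU)
plan(tcp(15,0,40),MU)
plan(tcp(8,8,0),MU)
plan(tcp(0,2,0),MU)
s=arm.read_state();d=s['tool_pos']-BR;print('bay coords of TCP',d@bx,d@Y,d@bz)
for n in ('wrist','top'):
  c=arm.camera(n);cv2.imwrite('pics/m1%s.png'%n,c['color'])
"
```

```text
clock: 5.58
tool_pos: [606.9, -214.0, 213.2]
tool_rot: [0.894, 0.366, 0.098, 0.24]
ft_force: [-0.7, -0.1, -3.9]
finger_gap: 46.5
t 5.58 pos [ 606.9 -214.   213.2] z [ 0.351 -0.356 -0.866] yaw 44.57 F [-0.73 -0.14 -3.85] T [ 0.331  0.261 -0.023] gap 46.5 j [-0.31  0.32  1.62 -0.35  0.76 -0.89]
[-2.83962462e-18  1.00000000e+00 -7.43708407e-18]
t=5.5750 s  w [ 0.0001 -0.0002  0.0003] t [-0.0012 -0.0025  0.003 ] dist 2 rot 0 deg
t=5.5750 s  w [ 0.0001 -0.0002  0.0003] t [-0.0012 -0.0726  0.1243] dist 72 rot 0 deg
t=5.5750 s  w [ 0.0001 -0.0002  0.0003] t [-0.0012 -0.1266  0.1775] dist 109 rot 0 deg
t=5.5750 s  w [ 0.0001 -0.0002  0.0003] t [-0.0012 -0.1426  0.1895] dist 119 rot 0 deg
bay coords of TCP 73.26791090539182 0.617212567174416 82.6851576998233
```

View pics/m1wrist.png

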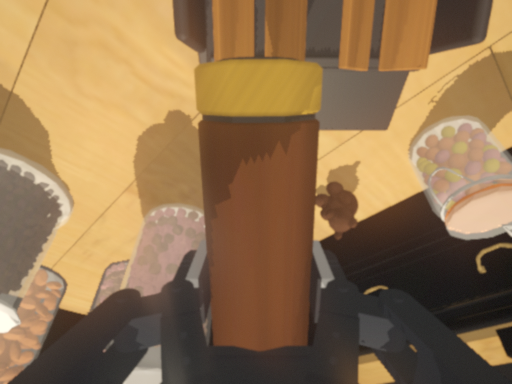

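View pics/m1top.png

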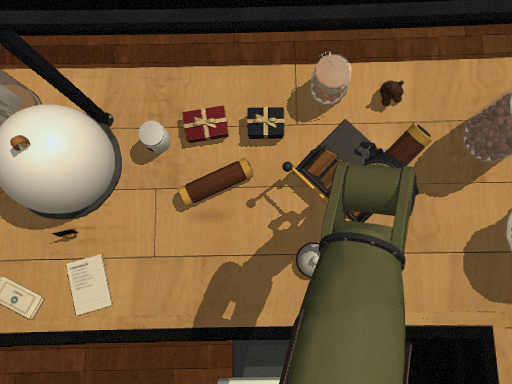

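```bash
python3 -c "
from h import *
c=arm.camera('wrist')
for B in (BR,BL):
  print(proj(c,[B+bx*-24+bz*-29, B+bx*-24-bz*29+5*Y,B+bx*-24-bz*29-5*Y, B+bx*-24-bz*10+24*Y,B+bx*-24-bz*10-24*Y]).round(1))
im=c['color'][0:110,160:500];cv2.imwrite('pics/m1z.png',cv2.resize(im,None,fx=2.3,fy=2.3,interpolation=cv2.INTER_CUBIC))
"
```

```text
[[257.5  69.8]
 [263.8  69.8]
 [251.2  69.8]
 [290.2  67.9]
 [224.5  67.9]]
[[370.4  70.6]
 [376.7  70.6]
 [364.2  70.5]
 [411.7  69.1]
 [347.   68.4]]
```

View pics/m1z.png

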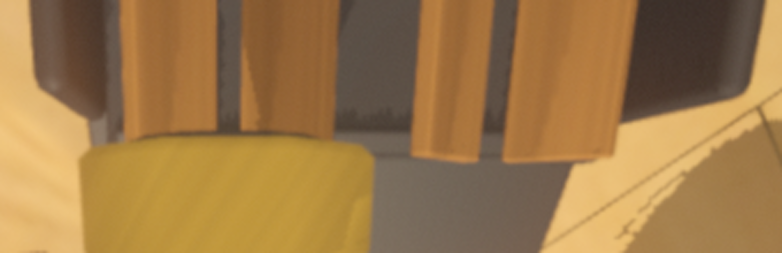

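```bash
python3 -c "
from h import *
c=arm.camera('wrist');s=arm.read_state();M=R.from_quat(s['tool_rot']).as_matrix();p=s['tool_pos']
for y in (-80,-60):
  for x in (-24,0,24): print(y,x,proj(c,p+M@[x*np.tan(np.pi/8) ,y,-38]).round(1),proj(c,p+M@[x ,y,-24]).round(1))
im=c['color'].astype(int)
for r in (70,90,105,140): print(r,[k for k in range(170,350) if abs(im[r,k]-im[r,k-1]).sum()>45])
"
```

```text
-80 -24 [[226.5  92.8]] [[193.2  93. ]]
-80 0 [[256.4  92.7]] [[256.8  92.8]]
-80 24 [[286.3  92.8]] [[320.4  92.9]]
-60 -24 [[228.4 152.3]] [[196.5 145.8]]
-60 0 [[256.6 152.3]] [[256.9 145.7]]
-60 24 [[284.8 152.3]] [[317.3 145.8]]
70 [194, 195, 323]
90 [195, 196, 322]
105 [196, 197, 321]
140 [199, 317, 318, 319]
```

```bash
python3 -m inch '[{"wx":0,"wy":0,"wz":0,"tx":0.001,"ty":-0.04,"tz":0.07,"claw":0.3},{"wx":0,"wy":0,"wz":0,"tx":0.001,"ty":-0.073,"tz":0.124,"claw":0.3},{"wx":0,"wy":0,"wz":0,"tx":0.001,"ty":-0.1,"tz":0.155,"claw":0.3},{"wx":0,"wy":0,"wz":0,"tx":0.001,"ty":-0.127,"tz":0.178,"claw":0.3},{"wx":0,"wy":0,"wz":0,"tx":0.001,"ty":-0.136,"tz":0.185,"claw":0.3},{"wx":0,"wy":0,"wz":0,"tx":0.001,"ty":-0.136,"tz":0.185,"claw":0.3}]'
python3 -c "
from h import *
st()
s=arm.read_state();d=s['tool_pos']-BR;print('bay coords of TCP',d@bx,d@Y,d@bz,'F bay',s['ft_force']@bx,s['ft_force']@Y,s['ft_force']@bz)
for n in ('wrist','scene'):
  c=arm.camera(n);cv2.imwrite('pics/p1%s.png'%n,c['color'])
"
```

```text
clock: 6.52
tool_pos: [598.8, -205.6, 99.5]
tool_rot: [0.894, 0.366, 0.098, 0.24]
ft_force: [0.6, -0.0, -3.9]
finger_gap: 46.5
t 6.53 pos [ 598.8 -205.6   99.5] z [ 0.351 -0.357 -0.866] yaw 44.53 F [ 0.63 -0.01 -3.9 ] T [ 0.291  0.271 -0.009] gap 46.5 j [-0.3   0.45  1.74 -0.49  0.54 -0.7 ]
bay coords of TCP 6.236452967013221 0.7546119771523788 -9.970539536477478 F bay -1.5622046181752323 0.43857640323508384 -3.5976610709973005
```

View pics/p1wrist.png

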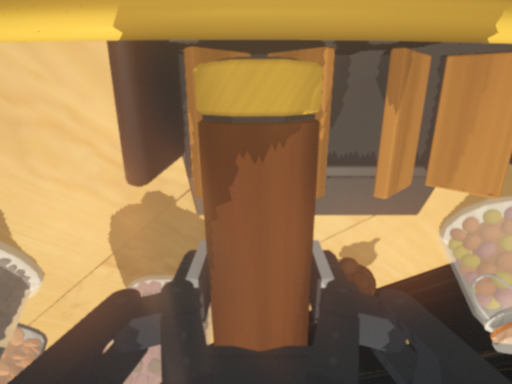

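View pics/p1scene.png

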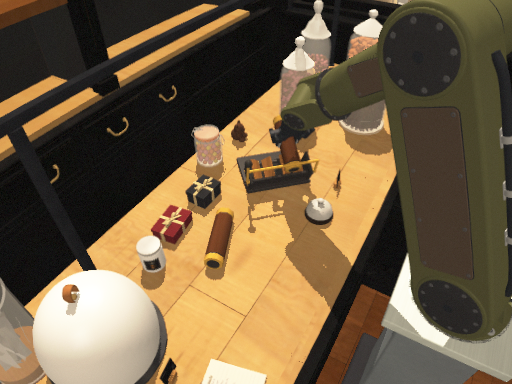

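```bash
python3 -m inch '[{"wx":0,"wy":0,"wz":0,"tx":0.001,"ty":0,"tz":0.004,"claw":0.3},{"wx":0,"wy":0,"wz":0,"tx":0.001,"ty":0,"tz":0.007,"claw":0.3},{"wx":0,"wy":0,"wz":0,"tx":0.001,"ty":0,"tz":0.007,"claw":0.3}]'
python3 -c "
from h import *
st()
s=arm.read_state();d=s['tool_pos']-BR;print('bay coords of TCP',d@bx,d@Y,d@bz,'F bay',s['ft_force']@bx,s['ft_force']@Y,s['ft_force']@bz)
"
```

```text
clock: 7.0
tool_pos: [600.4, -206.8, 97.4]
tool_rot: [0.894, 0.366, 0.098, 0.24]
ft_force: [-9.6, 3.5, 9.9]
finger_gap: 46.5
t 7.00 pos [ 600.4 -206.8   97.4] z [ 0.352 -0.358 -0.865] yaw 44.5 F [-9.59  3.5   9.89] T [ 0.41   1.283 -0.146] gap 46.5 j [-0.3   0.45  1.74 -0.49  0.53 -0.7 ]
bay coords of TCP 6.968942555031891 1.023447199958365 -12.747619830142085 F bay -3.0353044246408456 -4.381637490643751 13.176422176432927
```

```bash
python3 -m inch '[{"wx":0,"wy":0,"wz":0,"tx":-0.001,"ty":-0.004,"tz":-0.002,"claw":0.3},{"wx":0,"wy":0,"wz":0,"tx":-0.001,"ty":-0.008,"tz":-0.002,"claw":0.3},{"wx":0,"wy":0,"wz":0,"tx":-0.001,"ty":-0.01,"tz":-0.002,"claw":0.3},{"wx":0,"wy":0,"wz":0,"tx":-0.001,"ty":-0.01,"tz":-0.002,"claw":0.3}]'
python3 -c "
from h import *
st()
s=arm.read_state();d=s['tool_pos']-BR;print('bay coords of TCP',d@bx,d@Y,d@bz,'F bay',s['ft_force']@bx,s['ft_force']@Y,s['ft_force']@bz)
"
```

```text
clock: 7.5
tool_pos: [596.8, -203.5, 94.9]
tool_rot: [0.894, 0.366, 0.099, 0.24]
ft_force: [1.3, 1.3, 3.5]
finger_gap: 46.2
t 7.50 pos [ 596.8 -203.5   94.9] z [ 0.352 -0.357 -0.865] yaw 44.52 F [1.31 1.31 3.48] T [ 0.258 -0.24  -0.048] gap 46.2 j [-0.29  0.45  1.75 -0.5   0.53 -0.69]
bay coords of TCP 1.4485053349639985 0.8185423658467854 -12.49659067479194 F bay 1.7206747163417242 1.8550267406755865 3.0211893644324888
```

```bash
python3 -m inch '[{"wx":0,"wy":0,"wz":0,"tx":0,"ty":-0.004,"tz":0,"claw":0.3},{"wx":0,"wy":0,"wz":0,"tx":0,"ty":-0.004,"tz":0,"claw":0.3}]'
python3 -c "
from h import *
st()
s=arm.read_state();d=s['tool_pos']-BR;print('bay coords of TCP',d@bx,d@Y,d@bz,'F bay',s['ft_force']@bx,s['ft_force']@Y,s['ft_force']@bz)
c=arm.camera('wrist');cv2.imwrite('pics/q1.png',c['color'])
"
```

```text
clock: 7.75
tool_pos: [595.4, -202.1, 93.6]
tool_rot: [0.894, 0.366, 0.098, 0.24]
ft_force: [1.7, 1.4, 5.4]
finger_gap: 46.1
t 7.75 pos [ 595.4 -202.1   93.6] z [ 0.351 -0.357 -0.866] yaw 44.52 F [1.73 1.35 5.44] T [ 0.352 -0.316 -0.071] gap 46.1 j [-0.29  0.45  1.75 -0.5   0.52 -0.68]
bay coords of TCP -0.8843870629962176 0.7390465702152099 -12.598683035885712 F bay 2.934579990715167 2.181538916222056 4.588122668590997
```

View pics/q1.png

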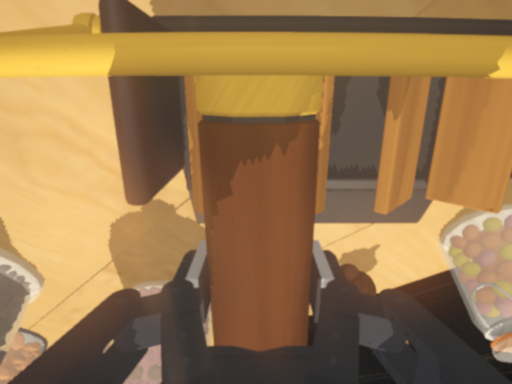

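```bash
python3 -m inch '[{"wx":0,"wy":0,"wz":0,"tx":0,"ty":-0.004,"tz":0,"claw":0.3},{"wx":0,"wy":0,"wz":0,"tx":0,"ty":-0.006,"tz":0,"claw":0.3}]'
python3 -c "
from h import *
st()
s=arm.read_state();d=s['tool_pos']-BR;print('bay coords of TCP',d@bx,d@Y,d@bz,'F bay',s['ft_force']@bx,s['ft_force']@Y,s['ft_force']@bz)
"
```

```text
clock: 8.05
tool_pos: [595.1, -201.8, 94.1]
tool_rot: [0.893, 0.366, 0.1, 0.242]
ft_force: [11.0, -13.2, 9.0]
finger_gap: 46.6
t 8.05 pos [ 595.1 -201.8   94.1] z [ 0.355 -0.359 -0.863] yaw 44.54 F [ 11.02 -13.18   8.97] T [-2.164 -1.765 -0.408] gap 46.6 j [-0.29  0.45  1.76 -0.51  0.52 -0.67]
bay coords of TCP -1.0364110622468081 0.7790793333261246 -11.933056388277478 F bay 19.317476858619514 -1.3780573069909117 -0.7949346493284192
```

```bash
python3 -m inch '[{"wx":0,"wy":0,"wz":0,"tx":0,"ty":0.004,"tz":0,"claw":0.3},{"wx":0,"wy":0,"wz":0,"tx":0,"ty":0.004,"tz":0,"claw":0.65},{"wx":0,"wy":0,"wz":0,"tx":0,"ty":0.004,"tz":0,"claw":0.78},{"wx":0,"wy":0,"wz":0,"tx":0,"ty":0.004,"tz":0,"claw":0.78}]'
python3 -c "
from h import *
st()
s=arm.read_state();d=s['tool_pos']-BR;print('bay coords of TCP',d@bx,d@Y,d@bz,'F bay',s['ft_force']@bx,s['ft_force']@Y,s['ft_force']@bz)
c=arm.camera('wrist');cv2.imwrite('pics/r1.png',c['color'])
"
```

```text
clock: 8.55
tool_pos: [594.3, -201.5, 92.5]
tool_rot: [0.894, 0.366, 0.098, 0.24]
ft_force: [-0.2, 0.1, -0.5]
finger_gap: 67.0
t 8.55 pos [ 594.3 -201.5   92.5] z [ 0.35  -0.357 -0.866] yaw 44.52 F [-0.21  0.07 -0.53] T [0.178 0.145 0.035] gap 67.0 j [-0.29  0.45  1.76 -0.5   0.52 -0.68]
bay coords of TCP -2.45916137548107 0.3934220694079105 -12.961439552187446 F bay -0.43612225753043365 -0.1030254419840435 -0.36532774446489696
```

View pics/r1.png

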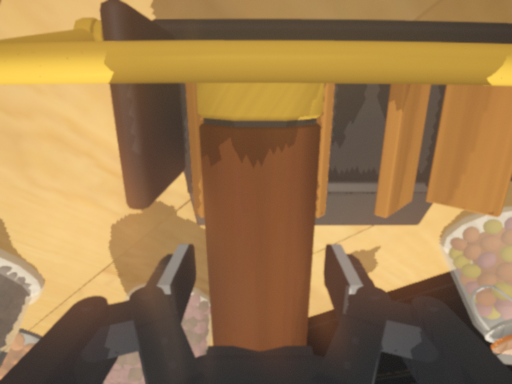

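```bash
python3 -m inch '[{"wx":0,"wy":0,"wz":0,"tx":0,"ty":0,"tz":-0.06,"claw":0.78},{"wx":0,"wy":0,"wz":0,"tx":0,"ty":0,"tz":-0.16,"claw":0.78},{"wx":0,"wy":0,"wz":0,"tx":0,"ty":0.03,"tz":-0.26,"claw":0.85},{"wx":0,"wy":0,"wz":0,"tx":0,"ty":0.03,"tz":-0.26,"claw":1}]'
python3 -c "
from h import *
st()
plan([604.4,158.7,200],Rtool(24.04));plan([604.4,158.7,110],Rtool(24.04))
c=arm.camera('wrist');cv2.imwrite('pics/s1.png',c['color'])
c=arm.camera('scene');cv2.imwrite('pics/s1s.png',cv2.resize(c['color'][130:230,180:380],None,fx=4,fy=4))
"
```

```text
clock: 9.1
tool_pos: [559.1, -164.2, 217.4]
tool_rot: [0.893, 0.365, 0.101, 0.242]
ft_force: [-0.7, -0.2, 0.6]
finger_gap: 85.5
t 9.10 pos [ 559.1 -164.2  217.4] z [ 0.357 -0.358 -0.863] yaw 44.56 F [-0.72 -0.17  0.58] T [ 0.187  0.201 -0.002] gap 85.5 j [-0.24  0.19  1.78 -0.4   0.75 -0.78]
t=9.1000 s  w [ 0.1667 -0.0313  0.111 ] t [ 0.5176 -0.3606 -0.169 ] dist 327 rot 36 deg
t=9.1000 s  w [ 0.1667 -0.0313  0.111 ] t [ 0.517  -0.4516 -0.0137] dist 343 rot 36 deg
```

View pics/s1.png

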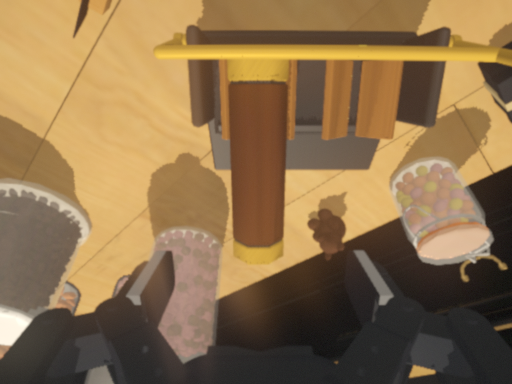

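View pics/s1s.png

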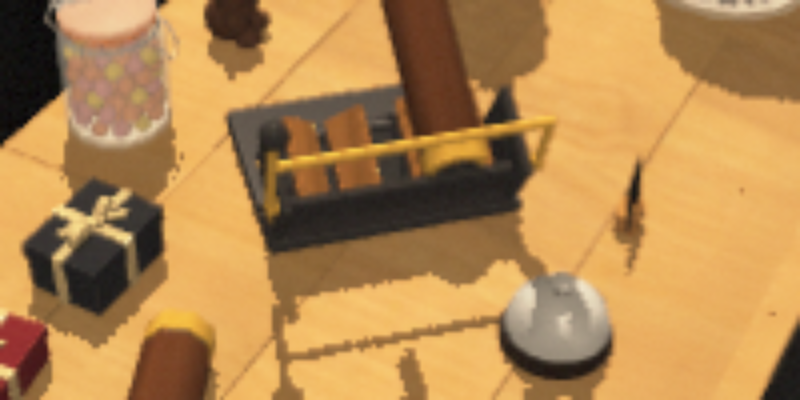

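```bash
python3 -m inch '[{"wx":0.02,"wy":0,"wz":0.01,"tx":0.03,"ty":0.0,"tz":-0.08,"claw":1},{"wx":0.167,"wy":-0.031,"wz":0.111,"tx":0.518,"ty":-0.33,"tz":-0.21,"claw":1},{"wx":0.167,"wy":-0.031,"wz":0.111,"tx":0.518,"ty":-0.33,"tz":-0.21,"claw":1},{"wx":0.167,"wy":-0.031,"wz":0.111,"tx":0.518,"ty":-0.33,"tz":-0.21,"claw":1},{"wx":0.167,"wy":-0.031,"wz":0.111,"tx":0.518,"ty":-0.36,"tz":-0.17,"claw":1},{"wx":0.167,"wy":-0.031,"wz":0.111,"tx":0.518,"ty":-0.36,"tz":-0.17,"claw":1},{"wx":0.167,"wy":-0.031,"wz":0.111,"tx":0.518,"ty":-0.45,"tz":-0.014,"claw":1},{"wx":0.167,"wy":-0.031,"wz":0.111,"tx":0.518,"ty":-0.45,"tz":-0.014,"claw":1},{"wx":0.167,"wy":-0.031,"wz":0.111,"tx":0.518,"ty":-0.45,"tz":-0.014,"claw":1},{"wx":0.167,"wy":-0.031,"wz":0.111,"tx":0.518,"ty":-0.45,"tz":-0.014,"claw":1}]'
python3 -c "
from h import *
st()
c=arm.camera('wrist');cv2.imwrite('pics/t1.png',c['color'])
st()
plan([604.4,158.7,9],Rtool(24.04))
"
```

```text
clock: 10.45
tool_pos: [604.3, 158.3, 107.2]
tool_rot: [0.978, 0.208, -0.002, -0.002]
ft_force: [-0.6, -1.0, 0.1]
finger_gap: 85.6
t 10.45 pos [604.3 158.3 107.2] z [-0.006  0.003 -1.   ] yaw 23.98 F [-0.58 -0.99  0.15] T [ 0.012 -0.017 -0.07 ] gap 85.6 j [ 0.2   0.59  1.41  0.    1.15 -0.22]
t 10.50 pos [604.5 158.4 107.8] z [-0.005  0.003 -1.   ] yaw 23.99 F [ 0.23 -0.31  0.85] T [ 0.017 -0.003  0.018] gap 85.7 j [ 0.2   0.58  1.41  0.    1.15 -0.22]
t=10.5000 s  w [-0.0015  0.0009 -0.0003] t [0.0006 0.0002 0.1976] dist 99 rot 0 deg
```

View pics/t1.png

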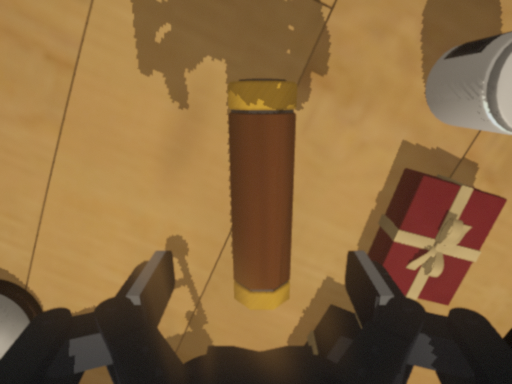

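```bash
python3 -c "
from h import *
c=arm.camera('wrist')
P=onplane(c,[[262.5,82],[262,110],[263,291],[263,305]],46);print(P, P[[0,3]].mean(0),P[[1,2]].mean(0))
plan([604.4,158.7,9],Rtool(24.04))
"
```

```text
[[571.64436432 239.86846727  46.        ]
 [578.51030636 223.74596587  46.        ]
 [637.06297109  95.03210066  46.        ]
 [642.68387999  82.52707382  46.        ]] [607.16412215 161.19777055  46.        ] [607.78663873 159.38903326  46.        ]
t=10.5500 s  w [-0.0015  0.0008 -0.0003] t [0.0005 0.0003 0.1978] dist 99 rot 0 deg
```

```bash
python3 -m inch '[{"wx":0,"wy":0,"wz":0,"tx":0.003,"ty":0,"tz":0.1,"claw":1},{"wx":0,"wy":0,"wz":0,"tx":0.003,"ty":0,"tz":0.196,"claw":1},{"wx":0,"wy":0,"wz":0,"tx":0.003,"ty":0,"tz":0.196,"claw":1},{"wx":0,"wy":0,"wz":0,"tx":0.003,"ty":0,"tz":0.196,"claw":0.3},{"wx":0,"wy":0,"wz":0,"tx":0.003,"ty":0,"tz":0.196,"claw":0.3},{"wx":0,"wy":0,"wz":0,"tx":0.003,"ty":0,"tz":0.196,"claw":0.3},{"wx":0,"wy":0,"wz":0,"tx":0.003,"ty":0,"tz":0.196,"claw":0.3}]' 90
python3 -c "
from h import *
st()"
python3 -m inch '[{"wx":0,"wy":0,"wz":0,"tx":0,"ty":0,"tz":-0.03,"claw":0.3},{"wx":0,"wy":0,"wz":0,"tx":0,"ty":0,"tz":-0.1,"claw":0.3},{"wx":0,"wy":0,"wz":0,"tx":0,"ty":0,"tz":-0.2,"claw":0.3},{"wx":0,"wy":0,"wz":0,"tx":0,"ty":0,"tz":-0.3,"claw":0.3},{"wx":0,"wy":0,"wz":0,"tx":0,"ty":0,"tz":-0.3,"claw":0.3},{"wx":0,"wy":0,"wz":0,"tx":0,"ty":0,"tz":-0.3,"claw":0.3},{"wx":0,"wy":0,"wz":0,"tx":0,"ty":0,"tz":-0.3,"claw":0.3}]' 90
python3 -c "
from h import *
st()
for i in range(3): c=arm.camera('wrist');st()
cv2.imwrite('pics/u1.png',c['color'])"
```

```text
clock: 11.42
tool_pos: [606.0, 159.7, 11.3]
tool_rot: [0.978, 0.208, -0.001, -0.002]
ft_force: [-1.7, -0.0, 10.0]
finger_gap: 46.5
t 11.43 pos [606.  159.7  11.3] z [-0.002  0.004 -1.   ] yaw 24.01 F [-1.740e+00 -1.000e-02  1.001e+01] T [-0.111  0.422 -0.055] gap 46.5 j [ 0.2   0.72  1.45  0.    0.98 -0.22]
clock: 12.3
tool_pos: [604.9, 158.9, 157.0]
tool_rot: [0.978, 0.208, -0.004, -0.002]
ft_force: [-0.2, -0.7, -3.9]
finger_gap: 46.2
t 12.30 pos [604.9 158.9 157. ] z [-0.009  0.002 -1.   ] yaw 24.01 F [-0.19 -0.68 -3.92] T [ 0.181  0.101 -0.042] gap 46.2 j [ 0.2   0.54  1.37  0.    1.25 -0.22]
t 12.35 pos [605.  158.8 157.1] z [-0.009  0.002 -1.   ] yaw 24.01 F [ 0.55  1.05 -4.21] T [ 0.169  0.067 -0.013] gap 46.0 j [ 0.2   0.54  1.37  0.    1.25 -0.22]
t 12.40 pos [605.1 158.9 157.3] z [-0.008  0.003 -1.   ] yaw 24.01 F [-0.09  0.01 -3.19] T [ 0.153  0.05  -0.021] gap 46.6 j [ 0.2   0.54  1.37  0.    1.25 -0.22]
t 12.45 pos [605.2 158.9 157.5] z [-0.008  0.003 -1.   ] yaw 24.02 F [-0.29  0.04 -4.07] T [ 0.113  0.049 -0.036] gap 46.1 j [ 0.2   0.54  1.37  0.    1.25 -0.22]
```

View pics/u1.png

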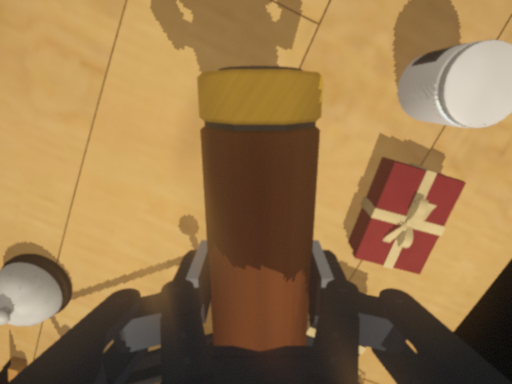

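```bash
cat > k.py <<'E'
from h import *
from scipy.optimize import least_squares
# pos, yaw/zdir, joints from logs
D=[([425.8,156.7,9.9],[0.002,0,-1],[.27,.42,1.96,0,.75,.29]),([606.9,-214,213.2],[.351,-.356,-.866],[-.31,.32,1.62,-.35,.76,-.89]),
([598.8,-205.6,99.5],[.351,-.357,-.866],[-.30,.45,1.74,-.49,.54,-.70]),([594.3,-201.5,92.5],[.35,-.357,-.866],[-.29,.45,1.76,-.5,.52,-.68]),
([559.1,-164.2,217.4],[.357,-.358,-.863],[-.24,.19,1.78,-.4,.75,-.78]),([606,159.7,11.3],[-.002,.004,-1],[.2,.72,1.45,0,.98,-.22]),
([198.18,-512.78,230.7],[0,0,-1],[-1.2686,.3005,1.5216,0,1.3207,-.0666]),([398.5,82.2,201],[-.001,0,-1],[.11,.01,1.93,0,1.2,.12]),([605.2,158.9,157.5],[-.008,.003,-1],[.2,.54,1.37,0,1.25,-.22])]
rot=lambda ax,a:R.from_euler(ax,a).as_matrix()
def fk(p,q,s4,s6):
    h,l1,l2,a2,d,a1,yo=p
    A=rot('z',q[0]); 
    sh=np.array([a1,0,h]); el=sh+rot('y',q[1])@[0,0,l1]
    W=rot('y',q[1]+q[2]); wr=el+W@[a2,0,l2]
    M=A@W@rot('z',s4*q[3])@rot('y',q[4])
    return A@(wr)+M@[0,yo,d], M@rot('z',s6*q[5]+np.pi)
best=None
for s4 in (1,-1):
    f=lambda p:np.concatenate([np.r_[(fk(p,q,s4,1)[0]-P)/5,(fk(p,q,s4,1)[1][:,2]-z)*50] for P,z,q in D])
    r=least_squares(f,[400,450,450,0,250,0,0]); print(s4,r.cost,r.x.round(1))
    if best is None or r.cost<best[0]: best=(r.cost,r.x,s4)
p,s4=best[1:]
for P,z,q in D: 
    t,M=fk(p,q,s4,1);print((t-P).round(1),(M[:,2]-z).round(3),np.degrees(np.arctan2(M[1,0],M[0,0])).round(1))
def ik(P,M,q0):
    g=lambda q:np.r_[(fk(p,q,s4,1)[0]-P)/100,(fk(p,q,s4,1)[1]-M).ravel()]
    r=least_squares(g,q0);return r.x.round(3),r.cost
if __name__=="__main__":
  for B in (BR,BL):
   for dx,dz,up in ((15,0,110),(0,0,0)):
    P=B+bx*(2+dx)+bz*(dz-13)+[0,0,up]
    print(ik(P,MU,[-.3,.4,1.7,-.4,.6,-.7]),ik(P,MD,[-.3,.4,1.7,-.4,.6,2.3]))
E
python3 k.py
```

```text
1 13.63373334892439 [2.324e+02 4.331e+02 4.445e+02 4.090e+01 2.588e+02 4.000e-01 3.890e+01]
-1 1689.8726977584872 [ 98.7 407.6 443.2  15.5 123.4  21.1   3.7]
[4.4 2.7 9.2] [0.009 0.003 0.   ] -1.1
[ 0.9 -6.5 -4.6] [-0.002 -0.004  0.001] 44.7
[-6.3 -7.3 -7.8] [-0.007 -0.003 -0.001] 44.1
[-5.3 -3.  -7.6] [ 0.     0.004 -0.002] 44.5
[-2.3 -5.9 -7.4] [-0.002 -0.002  0.   ] 44.5
[1.5 3.1 3.4] [-0.006 -0.006  0.   ] 24.1
[2.2 0.6 6.4] [-0.     0.001  0.   ] -68.9
[-0.3  0.9  7.1] [0.003 0.    0.   ] -0.6
[-1.5  3.2  1.1] [-0.01  -0.007  0.   ] 24.1
(array([-0.301,  0.308,  1.626, -0.348,  0.768, -0.88 ]), np.float64(1.2487469222808698e-30)) (array([-0.301,  0.308,  1.626, -0.348,  0.768,  2.262]), np.float64(3.1249288933964856e-30))
(array([-0.285,  0.447,  1.736, -0.49 ,  0.545, -0.692]), np.float64(3.928985568255569e-30)) (array([-0.285,  0.447,  1.736, -0.49 ,  0.545,  2.449]), np.float64(4.909613399906579e-31))
(array([-0.163,  0.418,  1.47 , -0.4  ,  0.859, -0.736]), np.float64(1.4741831804297286e-26)) (array([-0.163,  0.418,  1.47 , -0.4  ,  0.859,  2.405]), np.float64(1.702312550731849e-26))
(array([-0.146,  0.543,  1.579, -0.519,  0.654, -0.565]), np.float64(6.068358222212681e-25)) (array([-0.146,  0.543,  1.579, -0.519,  0.654,  2.577]), np.float64(1.680244569986626e-24))
```

```bash
python3 -m inch '[{"wx":0,"wy":0,"wz":0.467,"tx":-0.192,"ty":-0.085,"tz":0,"claw":0.3},{"wx":0,"wy":0,"wz":0.467,"tx":-0.192,"ty":-0.085,"tz":0.0,"claw":0.3},{"wx":0,"wy":0,"wz":0.467,"tx":-0.192,"ty":-0.085,"tz":0.05,"claw":0.3},{"wx":0,"wy":0,"wz":0.467,"tx":-0.192,"ty":-0.085,"tz":0.1,"claw":0.3},{"wx":0,"wy":0,"wz":0.467,"tx":-0.192,"ty":-0.085,"tz":0.15,"claw":0.3},{"wx":0,"wy":0,"wz":0.467,"tx":-0.192,"ty":-0.085,"tz":0.2,"claw":0.3},{"wx":0,"wy":0,"wz":0.467,"tx":-0.192,"ty":-0.085,"tz":0.22,"claw":0.3},{"wx":0,"wy":0,"wz":0.467,"tx":-0.192,"ty":-0.085,"tz":0.22,"claw":0.3},{"wx":0,"wy":0,"wz":0.467,"tx":-0.192,"ty":-0.085,"tz":0.22,"claw":0.3},{"wx":0,"wy":0,"wz":0.467,"tx":-0.192,"ty":-0.085,"tz":0.22,"claw":0.3}]'
python3 -c "
from h import *
st()
s=arm.read_state();p=s['tool_pos'].copy();p[2]=13;plan(p,Rtool(-60))"
```

```text
clock: 13.7
tool_pos: [499.9, 159.0, 49.2]
tool_rot: [0.867, -0.499, -0.003, 0.0]
ft_force: [0.3, 0.5, -4.6]
finger_gap: 46.3
t 13.70 pos [499.9 159.   49.2] z [-0.006  0.003 -1.   ] yaw -59.85 F [ 0.29  0.54 -4.64] T [ 0.109 -0.13   0.015] gap 46.3 j [0.24 0.48 1.75 0.01 0.92 1.28]
t=13.7000 s  w [0.0012 0.0018 0.0009] t [ 0.0004 -0.0003  0.0724] dist 36 rot 0 deg
```

```bash
python3 -m inch '[{"wx":0,"wy":0.001,"wz":0,"tx":0,"ty":0,"tz":0.05,"claw":0.3},{"wx":0,"wy":0.001,"wz":0,"tx":0,"ty":0,"tz":0.072,"claw":0.3},{"wx":0,"wy":0.001,"wz":0,"tx":0,"ty":0,"tz":0.076,"claw":0.3},{"wx":0,"wy":0.001,"wz":0,"tx":0,"ty":0,"tz":0.076,"claw":0.6},{"wx":0,"wy":0.001,"wz":0,"tx":0,"ty":0,"tz":0.076,"claw":1},{"wx":0,"wy":0.001,"wz":0,"tx":0,"ty":0,"tz":0.076,"claw":1},{"wx":0,"wy":0.001,"wz":0,"tx":0,"ty":0,"tz":-0.02,"claw":1},{"wx":0,"wy":0,"wz":-0.06,"tx":0,"ty":0,"tz":-0.12,"claw":1},{"wx":0,"wy":0,"wz":-0.6,"tx":0,"ty":0,"tz":-0.13,"claw":1},{"wx":0,"wy":0,"wz":-0.6,"tx":0,"ty":0,"tz":-0.13,"claw":1},{"wx":0,"wy":0,"wz":-0.6,"tx":0,"ty":0,"tz":-0.13,"claw":1},{"wx":0,"wy":0,"wz":-0.6,"tx":0,"ty":0,"tz":-0.13,"claw":1}]'
python3 -m inch '[{"wx":0,"wy":0,"wz":-0.65,"tx":0,"ty":0,"tz":0,"claw":1},{"wx":0,"wy":0,"wz":-0.65,"tx":0,"ty":0,"tz":0,"claw":1},{"wx":0,"wy":0,"wz":-0.65,"tx":0,"ty":0,"tz":0,"claw":1},{"wx":0,"wy":0,"wz":-0.65,"tx":0,"ty":0,"tz":0,"claw":1},{"wx":0,"wy":0,"wz":-0.65,"tx":0,"ty":0,"tz":0,"claw":1},{"wx":0,"wy":0,"wz":-0.65,"tx":0,"ty":0,"tz":0,"claw":1},{"wx":0,"wy":0,"wz":-0.65,"tx":0,"ty":0,"tz":0,"claw":1},{"wx":0,"wy":0,"wz":-0.65,"tx":0,"ty":0,"tz":0,"claw":1},{"wx":0,"wy":0,"wz":-0.65,"tx":0,"ty":0,"tz":0,"claw":1},{"wx":0,"wy":0,"wz":-0.65,"tx":0,"ty":0,"tz":0,"claw":1}]'
python3 -c "
from h import *
st()
c=arm.camera('wrist');cv2.imwrite('pics/v1.png',c['color'])
plan([500,159,110],Rtool(120))"
```

```text
clock: 15.2
tool_pos: [500.3, 158.8, 114.3]
tool_rot: [0.999, -0.052, -0.003, -0.001]
ft_force: [0.6, 0.2, -0.1]
finger_gap: 85.3
clock: 16.45
tool_pos: [500.3, 158.8, 114.3]
tool_rot: [0.633, 0.774, -0.001, -0.003]
ft_force: [0.9, -0.4, -0.6]
finger_gap: 85.4
t 16.45 pos [500.3 158.8 114.3] z [-0.006  0.003 -1.   ] yaw 101.46 F [ 0.93 -0.41 -0.58] T [ 0.    -0.051 -0.   ] gap 85.4 j [ 0.24  0.38  1.71  0.    1.06 -1.54]
t=16.5000 s  w [-0.0015 -0.0016 -0.0999] t [ 0.0004 -0.0004  0.0085] dist 4 rot 18 deg
```

View pics/v1.png

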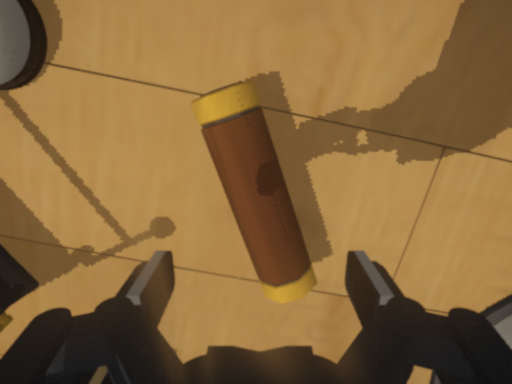

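```bash
python3 -m inch '[{"wx":-0.001,"wy":-0.001,"wz":-0.102,"tx":0,"ty":0,"tz":0.02,"claw":1},{"wx":-0.001,"wy":-0.001,"wz":-0.102,"tx":0,"ty":0,"tz":0.07,"claw":1},{"wx":-0.001,"wy":-0.001,"wz":-0.102,"tx":0,"ty":0,"tz":0.07,"claw":1}]'
python3 -c "
from h import *
st()
plan([500.2,159,10],Rtool(120.15))"
```

```text
clock: 16.88
tool_pos: [499.2, 158.8, 78.0]
tool_rot: [0.505, 0.863, -0.001, -0.002]
ft_force: [0.5, -0.2, 0.9]
finger_gap: 85.6
t 16.88 pos [499.2 158.8  78. ] z [-0.005  0.    -1.   ] yaw 119.27 F [ 0.46 -0.16  0.89] T [0.012 0.008 0.01 ] gap 85.6 j [ 0.24  0.43  1.74  0.    0.98 -1.85]
t=16.8750 s  w [-0.0014 -0.0009 -0.0049] t [-0.001   0.0026  0.136 ] dist 68 rot 1 deg
```

```bash
python3 -m inch '[{"wx":-0.001,"wy":-0.001,"wz":-0.003,"tx":-0.001,"ty":0.002,"tz":0.08,"claw":1},{"wx":-0.001,"wy":-0.001,"wz":-0.003,"tx":-0.001,"ty":0.002,"tz":0.132,"claw":1},{"wx":-0.001,"wy":-0.001,"wz":-0.003,"tx":-0.001,"ty":0.002,"tz":0.132,"claw":1},{"wx":-0.001,"wy":-0.001,"wz":-0.003,"tx":-0.001,"ty":0.002,"tz":0.132,"claw":0.3},{"wx":-0.001,"wy":-0.001,"wz":-0.003,"tx":-0.001,"ty":0.002,"tz":0.132,"claw":0.3},{"wx":-0.001,"wy":-0.001,"wz":-0.003,"tx":-0.001,"ty":0.002,"tz":0.132,"claw":0.3},{"wx":-0.001,"wy":-0.001,"wz":-0.003,"tx":-0.001,"ty":0.002,"tz":0.132,"claw":0.3}]' 90
python3 -c "
from h import *
st()"
python3 -m inch '[{"wx":0,"wy":0,"wz":0,"tx":0,"ty":0,"tz":-0.05,"claw":0.3},{"wx":0,"wy":0,"wz":0,"tx":0,"ty":0,"tz":-0.16,"claw":0.3},{"wx":0,"wy":0,"wz":0,"tx":0,"ty":0,"tz":-0.28,"claw":0.3},{"wx":0,"wy":0,"wz":0,"tx":0,"ty":0,"tz":-0.38,"claw":0.3},{"wx":0,"wy":0,"wz":0,"tx":0,"ty":0,"tz":-0.38,"claw":0.3},{"wx":0,"wy":0,"wz":0,"tx":0,"ty":0,"tz":-0.38,"claw":0.3}]'
python3 -c "
from h import *
st()
c=arm.camera('wrist');st()
cv2.imwrite('pics/x1.png',c['color'])
s=arm.read_state();M=R.from_quat(s['tool_rot']).as_matrix();p=s['tool_pos']
o,d=ray(c,[[260,66],[259,124]]);n=-M[:,2];h=n@(p+n*(12.9+24))
for k in (0,1):
  q=o+d[k]*((h-n@o)/(n@d[k]));print('tool frame',(M.T@(q-p)).round(1))
"
```

```text
clock: 17.75
tool_pos: [501.8, 159.3, 14.9]
tool_rot: [0.5, 0.866, 0.001, 0.002]
ft_force: [-3.9, -0.1, 11.6]
finger_gap: 45.9
t 17.75 pos [501.8 159.3  14.9] z [ 0.004  0.001 -1.   ] yaw 119.95 F [-3.94 -0.07 11.64] T [-0.065  0.627 -0.099] gap 45.9 j [ 0.24  0.53  1.76 -0.    0.84 -1.86]
clock: 18.5
tool_pos: [500.1, 159.0, 202.2]
tool_rot: [0.5, 0.866, -0.0, 0.0]
ft_force: [0.4, -0.0, -3.8]
finger_gap: 46.0
t 18.50 pos [500.1 159.  202.2] z [ 0.001 -0.    -1.   ] yaw 119.98 F [ 0.39 -0.04 -3.82] T [ 0.046 -0.124  0.043] gap 46.0 j [ 0.24  0.27  1.63 -0.    1.24 -1.86]
t 18.55 pos [499.9 158.9 201.6] z [-0.001 -0.001 -1.   ] yaw 119.98 F [ 0.57 -0.33 -3.92] T [ 0.067 -0.108  0.025] gap 45.9 j [ 0.24  0.27  1.63 -0.    1.24 -1.86]
tool frame [ -0.7 -88.6 -36.9]
tool frame [ -1.1 -69.7 -36.9]
```

View pics/x1.png

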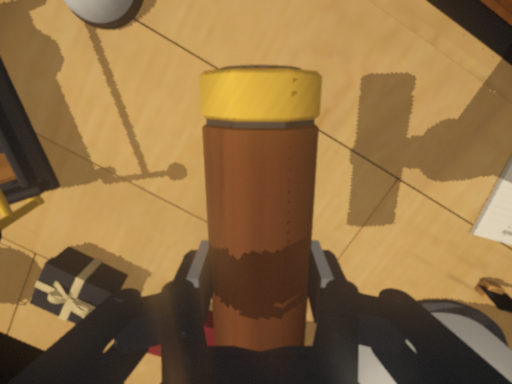

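```bash
python3 -c "
from h import *
T=lambda dx,dz,up=0: BL+bx*(-2+dx)+bz*(dz-7.6)+Y*1+[0,0,up]
print(T(15,0,180));plan(T(15,0,180),MU)
plan([520,80,300],Rtool(100))
"
```

```text
[ 666.26777363 -146.03945155  284.91820693]
t=18.5500 s  w [-0.1418 -0.1094  0.4092] t [-0.6946 -0.0167 -0.1664] dist 357 rot 80 deg
t=18.5500 s  w [-3.00e-04  1.00e-04  1.11e-01] t [-0.1569 -0.0443 -0.1967] dist 128 rot 20 deg
```

```bash
python3 -m inch '[{"wx":0,"wy":0,"wz":0.06,"tx":-0.04,"ty":0,"tz":-0.11,"claw":0.3},{"wx":0,"wy":0,"wz":0.12,"tx":-0.12,"ty":-0.02,"tz":-0.19,"claw":0.3},{"wx":-0.142,"wy":-0.109,"wz":0.409,"tx":-0.6,"ty":-0.017,"tz":-0.2,"claw":0.3},{"wx":-0.142,"wy":-0.109,"wz":0.409,"tx":-0.6,"ty":-0.017,"tz":-0.2,"claw":0.3},{"wx":-0.142,"wy":-0.109,"wz":0.409,"tx":-0.65,"ty":-0.017,"tz":-0.18,"claw":0.3},{"wx":-0.142,"wy":-0.109,"wz":0.409,"tx":-0.695,"ty":-0.017,"tz":-0.167,"claw":0.3},{"wx":-0.142,"wy":-0.109,"wz":0.409,"tx":-0.695,"ty":-0.017,"tz":-0.167,"claw":0.3},{"wx":-0.142,"wy":-0.109,"wz":0.409,"tx":-0.695,"ty":-0.017,"tz":-0.167,"claw":0.3},{"wx":-0.142,"wy":-0.109,"wz":0.409,"tx":-0.695,"ty":-0.017,"tz":-0.167,"claw":0.3},{"wx":-0.142,"wy":-0.109,"wz":0.409,"tx":-0.695,"ty":-0.017,"tz":-0.167,"claw":0.3},{"wx":-0.142,"wy":-0.109,"wz":0.409,"tx":-0.695,"ty":-0.017,"tz":-0.167,"claw":0.3}]'
python3 -c "
from h import *
st()
T=lambda dx,dz,up=0: BL+bx*(-2+dx)+bz*(dz-7.6)+Y*1+[0,0,up]
plan(T(15,0,110),MU);plan(T(15,0,40),MU);plan(T(8,8),MU);plan(T(4,4),MU)
c=arm.camera('wrist');cv2.imwrite('pics/y1.png',c['color'])
"
```

```text
clock: 19.92
tool_pos: [666.8, -146.0, 287.0]
tool_rot: [0.894, 0.367, 0.1, 0.239]
ft_force: [0.9, 0.3, -2.7]
finger_gap: 45.8
t 19.93 pos [ 666.8 -146.   287. ] z [ 0.353 -0.354 -0.866] yaw 44.66 F [ 0.95  0.29 -2.73] T [ 0.307  0.295 -0.02 ] gap 45.8 j [-0.16  0.36  1.39 -0.36  0.98 -0.81]
t=19.9250 s  w [ 0.0001 -0.0012  0.0003] t [-0.0012 -0.0727  0.1244] dist 72 rot 0 deg
t=19.9250 s  w [ 0.0001 -0.0012  0.0003] t [-0.0015 -0.1428  0.2456] dist 142 rot 0 deg
t=19.9250 s  w [ 0.0001 -0.0012  0.0003] t [-0.0017 -0.1968  0.2988] dist 179 rot 0 deg
t=19.9250 s  w [ 0.0001 -0.0012  0.0003] t [-0.0017 -0.2048  0.3068] dist 184 rot 0 deg
```

View pics/y1.png

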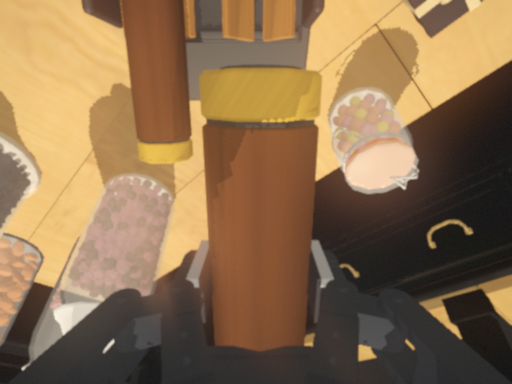

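```bash
python3 -m inch '[{"wx":0,"wy":-0.001,"wz":0,"tx":-0.001,"ty":-0.04,"tz":0.07,"claw":0.3},{"wx":0,"wy":-0.001,"wz":0,"tx":-0.001,"ty":-0.073,"tz":0.124,"claw":0.3},{"wx":0,"wy":-0.001,"wz":0,"tx":-0.001,"ty":-0.11,"tz":0.19,"claw":0.3},{"wx":0,"wy":-0.001,"wz":0,"tx":-0.001,"ty":-0.143,"tz":0.245,"claw":0.3},{"wx":0,"wy":-0.001,"wz":0,"tx":-0.001,"ty":-0.175,"tz":0.278,"claw":0.3},{"wx":0,"wy":-0.001,"wz":0,"tx":-0.001,"ty":-0.19,"tz":0.293,"claw":0.3},{"wx":0,"wy":-0.001,"wz":0,"tx":-0.001,"ty":-0.2,"tz":0.302,"claw":0.3},{"wx":0,"wy":-0.001,"wz":0,"tx":-0.001,"ty":-0.2,"tz":0.302,"claw":0.3}]'
cat >> h.py <<'E'
def bay(B):
    st();s=arm.read_state();d=s['tool_pos']-B;F=s['ft_force'];print('TCP in bay',(d@bx).round(1),(d@Y).round(1),(d@bz).round(1),'F bay',(F@bx).round(1),(F@Y).round(1),(F@bz).round(1))
E
python3 -c "
from h import *
bay(BL)
c=arm.camera('wrist');cv2.imwrite('pics/z1.png',c['color'])
"
```

```text
clock: 20.98
tool_pos: [659.4, -138.3, 106.7]
tool_rot: [0.894, 0.366, 0.099, 0.24]
ft_force: [-0.5, 0.8, -3.6]
finger_gap: 46.2
t 20.98 pos [ 659.4 -138.3  106.7] z [ 0.352 -0.357 -0.865] yaw 44.49 F [-0.53  0.8  -3.58] T [ 0.252  0.302 -0.021] gap 46.2 j [-0.15  0.53  1.59 -0.52  0.65 -0.57]
TCP in bay 4.9 1.6 -0.9 F bay -2.6 0.2 -2.6
```

View pics/z1.png

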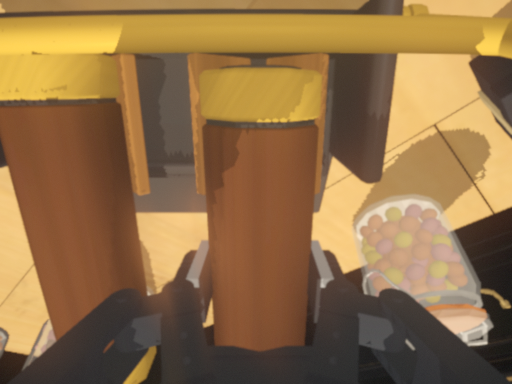

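```bash
python3 -m inch '[{"wx":0,"wy":0,"wz":0,"tx":-0.002,"ty":0,"tz":0.006,"claw":0.3},{"wx":0,"wy":0,"wz":0,"tx":-0.002,"ty":0,"tz":0.011,"claw":0.3},{"wx":0,"wy":0,"wz":0,"tx":-0.002,"ty":0,"tz":0.011,"claw":0.3}]'
python3 -c "
from h import *
bay(BL)
"
```

```text
clock: 21.4
tool_pos: [660.5, -141.1, 101.3]
tool_rot: [0.894, 0.365, 0.098, 0.24]
ft_force: [0.5, -0.7, -3.9]
finger_gap: 45.9
t 21.40 pos [ 660.5 -141.1  101.3] z [ 0.351 -0.357 -0.866] yaw 44.47 F [ 0.51 -0.68 -3.87] T [0.265 0.301 0.037] gap 45.9 j [-0.16  0.54  1.59 -0.52  0.64 -0.57]
TCP in bay 4.6 0.3 -7.0 F bay -1.2 -0.1 -3.8
```

```bash
python3 -m inch '[{"wx":0,"wy":0,"wz":0,"tx":0,"ty":0,"tz":0.003,"claw":0.3},{"wx":0,"wy":0,"wz":0,"tx":0,"ty":0,"tz":0.006,"claw":0.3},{"wx":0,"wy":0,"wz":0,"tx":0,"ty":0,"tz":0.006,"claw":0.3}]'
python3 -c "
from h import *
bay(BL)
"
```

```text
clock: 21.78
tool_pos: [661.6, -141.7, 100.2]
tool_rot: [0.894, 0.365, 0.099, 0.24]
ft_force: [-12.4, 7.1, 13.3]
finger_gap: 46.0
t 21.77 pos [ 661.6 -141.7  100.2] z [ 0.352 -0.358 -0.865] yaw 44.48 F [-12.43   7.12  13.3 ] T [ 0.735  1.653 -0.174] gap 46.0 j [-0.16  0.54  1.59 -0.52  0.64 -0.57]
TCP in bay 5.1 0.7 -8.5 F bay -5.3 -3.9 18.4
```

```bash
python3 -m inch '[{"wx":0,"wy":0,"wz":0,"tx":-0.001,"ty":-0.004,"tz":-0.003,"claw":0.3},{"wx":0,"wy":0,"wz":0,"tx":-0.001,"ty":-0.009,"tz":-0.003,"claw":0.3},{"wx":0,"wy":0,"wz":0,"tx":-0.001,"ty":-0.014,"tz":-0.003,"claw":0.3},{"wx":0,"wy":0,"wz":0,"tx":-0.001,"ty":-0.014,"tz":-0.003,"claw":0.3}]'
python3 -c "
from h import *
bay(BL)
"
```

```text
clock: 22.28
tool_pos: [657.0, -137.1, 97.3]
tool_rot: [0.894, 0.366, 0.099, 0.24]
ft_force: [4.2, 4.1, 3.8]
finger_gap: 45.9
t 22.27 pos [ 657.  -137.1   97.3] z [ 0.353 -0.357 -0.865] yaw 44.52 F [4.17 4.14 3.76] T [ 0.503 -0.576  0.391] gap 45.9 j [-0.15  0.54  1.6  -0.53  0.63 -0.55]
TCP in bay -2.0 0.6 -7.8 F bay 1.9 5.9 3.3
```

```bash
python3 -m inch '[{"wx":0,"wy":0,"wz":0,"tx":0.001,"ty":-0.003,"tz":0,"claw":0.3},{"wx":0,"wy":0,"wz":0,"tx":0.001,"ty":-0.006,"tz":0,"claw":0.3}]'
python3 -c "
from h import *
bay(BL)
"
```

```text
clock: 22.52
tool_pos: [656.2, -136.1, 96.8]
tool_rot: [0.893, 0.365, 0.1, 0.241]
ft_force: [10.9, -9.6, 9.0]
finger_gap: 45.9
t 22.52 pos [ 656.2 -136.1   96.8] z [ 0.355 -0.358 -0.863] yaw 44.52 F [10.9  -9.64  9.01] T [-1.778 -1.644  0.173] gap 45.9 j [-0.15  0.54  1.61 -0.54  0.63 -0.54]
TCP in bay -3.3 0.8 -7.6 F bay 17.1 1.0 0.5
```

Ledge reached. Ease off, open, retract.

```bash
python3 -m inch '[{"wx":0,"wy":0,"wz":0,"tx":0,"ty":0.004,"tz":0,"claw":0.3},{"wx":0,"wy":0,"wz":0,"tx":0,"ty":0.004,"tz":0,"claw":0.65},{"wx":0,"wy":0,"wz":0,"tx":0,"ty":0.004,"tz":0,"claw":0.75},{"wx":0,"wy":0,"wz":0,"tx":0,"ty":0.004,"tz":0,"claw":0.75}]'
python3 -c "
from h import *
bay(BL)
c=arm.camera('wrist');cv2.imwrite('pics/aa.png',c['color'])
"
```

```text
clock: 23.02
tool_pos: [655.9, -136.6, 95.7]
tool_rot: [0.894, 0.365, 0.098, 0.24]
ft_force: [0.2, 0.2, 0.4]
finger_gap: 64.0
t 23.02 pos [ 655.9 -136.6   95.7] z [ 0.351 -0.357 -0.866] yaw 44.47 F [0.23 0.25 0.39] T [ 0.162  0.165 -0.011] gap 64.0 j [-0.15  0.54  1.61 -0.53  0.63 -0.55]
TCP in bay -3.7 0.2 -8.5 F bay 0.2 0.3 0.3
```

View pics/aa.png

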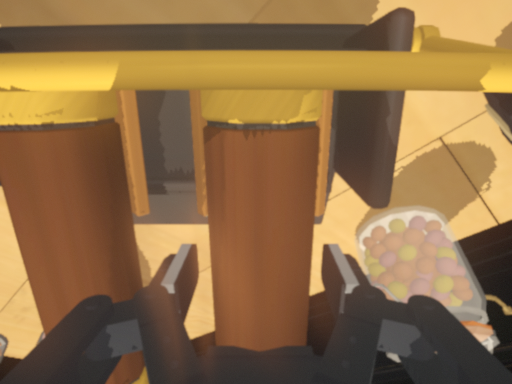

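```bash
python3 -m inch '[{"wx":0,"wy":0,"wz":0,"tx":0,"ty":0,"tz":-0.06,"claw":0.75},{"wx":0,"wy":0,"wz":0,"tx":0,"ty":0.01,"tz":-0.16,"claw":0.75},{"wx":0,"wy":0,"wz":0,"tx":0,"ty":0.05,"tz":-0.28,"claw":0.75},{"wx":0,"wy":0,"wz":0,"tx":0,"ty":0.1,"tz":-0.36,"claw":0.5},{"wx":0,"wy":0,"wz":0,"tx":0,"ty":0.1,"tz":-0.36,"claw":0.0}]' 60
python3 -c "
from h import *
st()
for n in ('wrist','scene','top'):
  c=arm.camera(n);cv2.imwrite('pics/bb%s.png'%n,c['color'])
"
```

```text
clock: 23.7
tool_pos: [624.1, -103.2, 281.5]
tool_rot: [0.893, 0.365, 0.101, 0.242]
ft_force: [0.7, 0.4, -0.9]
finger_gap: 28.3
t 23.70 pos [ 624.1 -103.2  281.5] z [ 0.357 -0.358 -0.863] yaw 44.49 F [ 0.73  0.42 -0.93] T [0.19  0.192 0.031] gap 28.3 j [-0.1   0.26  1.54 -0.4   0.96 -0.71]
```

View pics/bbwrist.png

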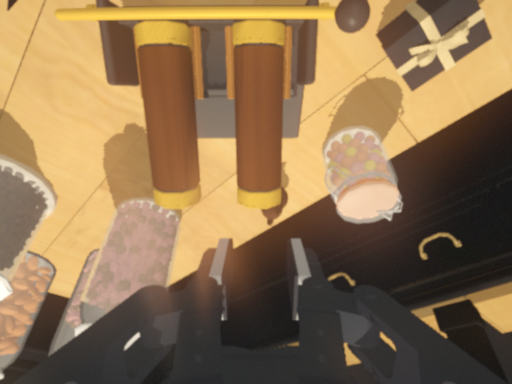

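View pics/bbscene.png

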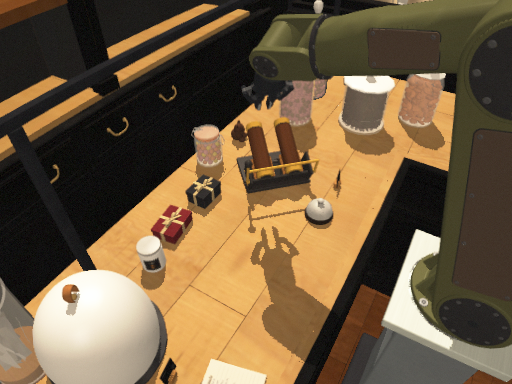

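View pics/bbtop.png

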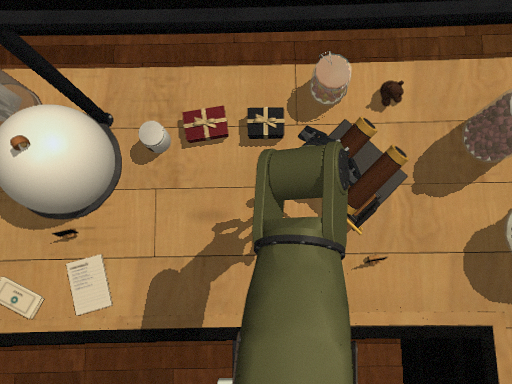

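```bash
python3 -c "
from h import *
c=arm.camera('wrist');K=np.array([614,-8.7,153])
print(proj(c,K))
s=arm.read_state();print(s['tool_pos'])
P=K-28*X+5*Y;P[2]=230;plan(P,Rtool(44.5));print(P)
P[2]=138;plan(P,Rtool(44.5))
st()
# wrist ray at knob: offset from K
o,d=ray(c,[[352.5,14]]);t=(K-o)@d[0];q=o+t*d[0]-K;print('wrist ray miss',q, q@X,q@Y)
"
```

```text
[[353.00843482  18.91660186]]
[ 622.79711618 -103.15930942  275.2246113 ]
t=23.9000 s  w [ 1.664e-01  4.000e-04 -1.000e-04] t [ 0.1299 -0.2211 -0.0232] dist 129 rot 30 deg
[597.94079285  14.7755589  230.        ]
t=23.9000 s  w [ 1.664e-01  4.000e-04 -1.000e-04] t [ 0.1301 -0.313   0.1362] dist 183 rot 30 deg
t 23.90 pos [ 622.8 -103.2  275.2] z [ 0.349 -0.357 -0.866] yaw 44.47 F [-0.02 -0.8  -0.7 ] T [0.222 0.222 0.011] gap 0.5 j [-0.1   0.26  1.54 -0.4   0.96 -0.7 ]
wrist ray miss [-2.2605017   1.33173472 -0.97607103] -2.5342669741157775 -0.6788786480530071
```

```bash
python3 -m inch '[{"wx":0.06,"wy":0,"wz":0,"tx":0.13,"ty":-0.12,"tz":-0.05,"claw":0},{"wx":0.12,"wy":0,"wz":0,"tx":0.13,"ty":-0.235,"tz":-0.02,"claw":0},{"wx":0.166,"wy":0,"wz":0,"tx":0.13,"ty":-0.235,"tz":-0.02,"claw":0},{"wx":0.166,"wy":0,"wz":0,"tx":0.13,"ty":-0.235,"tz":-0.02,"claw":0},{"wx":0.166,"wy":0,"wz":0,"tx":0.13,"ty":-0.323,"tz":0.13,"claw":0},{"wx":0.166,"wy":0,"wz":0,"tx":0.13,"ty":-0.323,"tz":0.13,"claw":0},{"wx":0.166,"wy":0,"wz":0,"tx":0.13,"ty":-0.323,"tz":0.13,"claw":0}]'
python3 -c "
from h import *
st()
s=arm.read_state();m=np.array([622.4,-167.5,0]);d=s['tool_pos']-m;print('rack rel',d@X,d@Y,d[2])
for n in ('wrist','scene'):
  c=arm.camera(n);cv2.imwrite('pics/cc%s.png'%n,c['color'])
"
```

```text
clock: 24.78
tool_pos: [593.8, 18.4, 138.3]
tool_rot: [0.926, 0.378, -0.0, 0.002]
ft_force: [-0.4, -1.1, 0.8]
finger_gap: -0.0
t 24.77 pos [593.8  18.4 138.3] z [ 0.001 -0.004 -1.   ] yaw 44.47 F [-0.36 -1.07  0.77] T [-0.024 -0.02   0.069] gap -0.0 j [-0.03  0.48  1.49 -0.    1.17 -0.8 ]
rack rel -152.64344147271893 109.91548842872464 138.31887897319007
```

View pics/ccwrist.png

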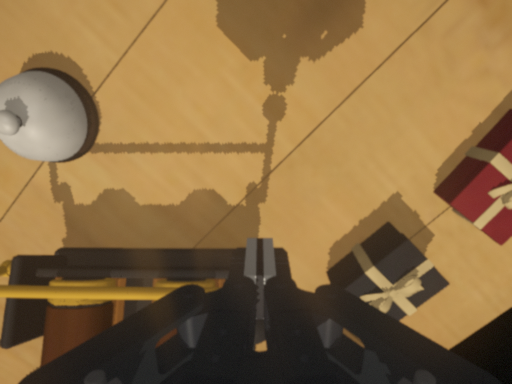

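View pics/ccscene.png

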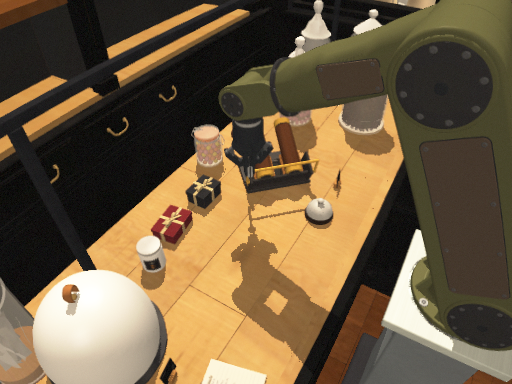

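```bash
python3 -m inch '[{"wx":0,"wy":0,"wz":0,"tx":0,"ty":0.015,"tz":0,"claw":0},{"wx":0,"wy":0,"wz":0,"tx":0,"ty":0.035,"tz":0,"claw":0},{"wx":0,"wy":0,"wz":0,"tx":0,"ty":0.055,"tz":0,"claw":0},{"wx":0,"wy":0,"wz":0,"tx":0,"ty":0.075,"tz":0,"claw":0},{"wx":0,"wy":0,"wz":0,"tx":0,"ty":0.095,"tz":0,"claw":0},{"wx":0,"wy":0,"wz":0,"tx":0,"ty":0.115,"tz":0.004,"claw":0},{"wx":0,"wy":0,"wz":0,"tx":0,"ty":0.13,"tz":0.01,"claw":0}]'
python3 -c "
from h import *
st()
s=arm.read_state();m=np.array([622.4,-167.5,0]);d=s['tool_pos']-m;print('rack rel',d@X,d@Y,d[2],'FX',s['ft_force']@X)
for n in ('wrist','scene'):
  c=arm.camera(n);cv2.imwrite('pics/dd%s.png'%n,c['color'] if n=='wrist' else cv2.resize(c['color'][110:230,200:360],None,fx=4,fy=4))
"
```

```text
clock: 25.75
tool_pos: [640.5, -28.0, 134.8]
tool_rot: [0.926, 0.378, 0.001, 0.001]
ft_force: [-0.5, 1.2, 1.7]
finger_gap: 0.4
t 25.75 pos [640.5 -28.  134.8] z [ 0.003 -0.002 -1.   ] yaw 44.47 F [-0.53  1.22  1.66] T [0.116 0.127 0.01 ] gap 0.4 j [-0.1   0.59  1.34 -0.    1.21 -0.88]
rack rel -86.80433682999389 110.69389915333768 134.75231119908983 FX -1.2464012267705036
```

View pics/ddwrist.png

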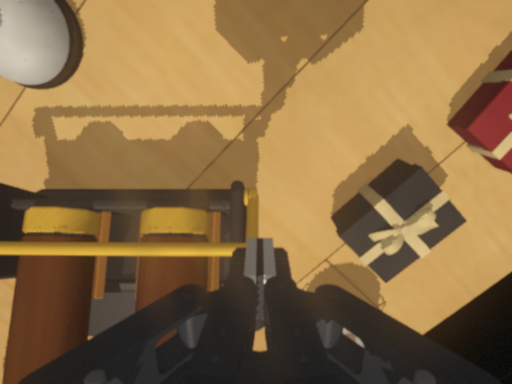

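View pics/ddscene.png

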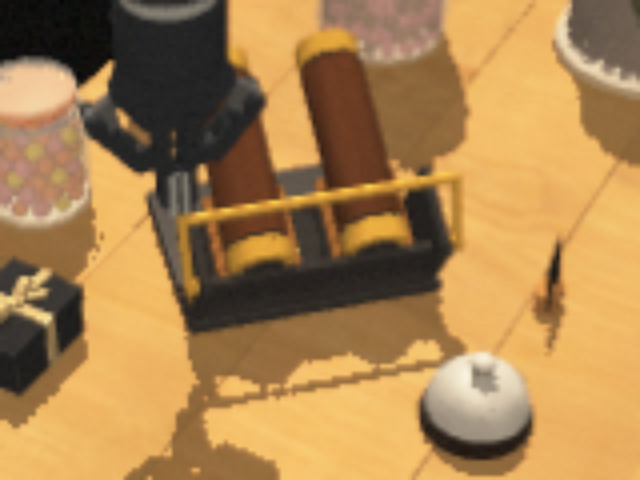

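```bash
python3 -m inch '[{"wx":0,"wy":0,"wz":0,"tx":0,"ty":0.015,"tz":0.005,"claw":0},{"wx":0,"wy":0,"wz":0,"tx":0,"ty":0.03,"tz":0.01,"claw":0},{"wx":0,"wy":0,"wz":0,"tx":0,"ty":0.04,"tz":0.014,"claw":0},{"wx":0,"wy":0,"wz":0,"tx":0,"ty":0.05,"tz":0.016,"claw":0},{"wx":0,"wy":0,"wz":0,"tx":0,"ty":0.05,"tz":0.016,"claw":0}]'
python3 -c "
from h import *
st()
s=arm.read_state();m=np.array([622.4,-167.5,0]);d=s['tool_pos']-m;print('rack rel',d@X,d@Y,d[2],'FX',s['ft_force']@X)
for n in ('wrist','scene'):
  c=arm.camera(n);cv2.imwrite('pics/ee%s.png'%n,c['color'] if n=='wrist' else cv2.resize(c['color'][110:230,200:360],None,fx=4,fy=4))
"
```

```text
clock: 26.48
tool_pos: [657.8, -45.6, 127.0]
tool_rot: [0.926, 0.378, 0.001, 0.002]
ft_force: [0.2, -0.9, -0.6]
finger_gap: 0.0
t 26.48 pos [657.8 -45.6 127. ] z [ 0.003 -0.002 -1.   ] yaw 44.46 F [ 0.2  -0.88 -0.57] T [-0.04   0.009  0.011] gap 0.0 j [-0.12  0.63  1.29 -0.    1.22 -0.9 ]
rack rel -62.08974088874216 110.68650246722376 127.0435701345406 FX 0.7709445989951783
```

View pics/eewrist.png

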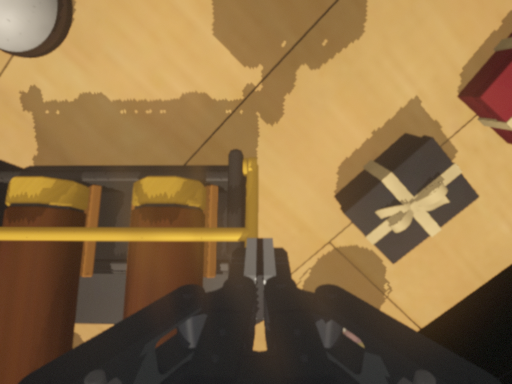

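View pics/eescene.png

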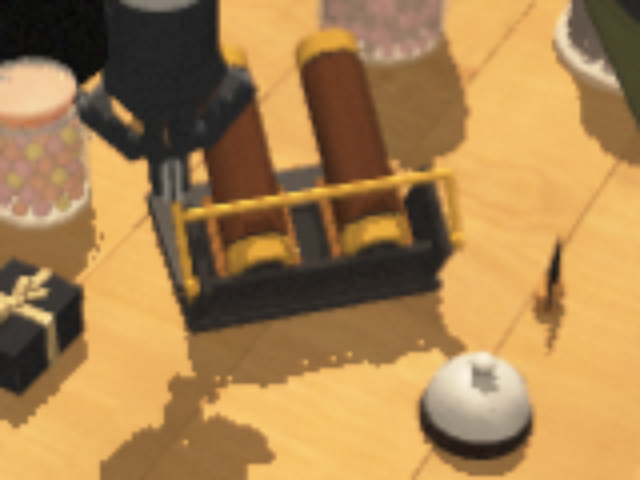

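```bash
python3 -m inch '[{"wx":0,"wy":0,"wz":0,"tx":0,"ty":0.008,"tz":0.003,"claw":0},{"wx":0,"wy":0,"wz":0,"tx":0,"ty":0.014,"tz":0.006,"claw":0},{"wx":0,"wy":0,"wz":0,"tx":0,"ty":0.014,"tz":0.006,"claw":0}]'
python3 -c "
from h import *
st()
s=arm.read_state();m=np.array([622.4,-167.5,0]);d=s['tool_pos']-m;print('rack rel',d@X,d@Y,d[2],'FX',s['ft_force']@X)"
python3 -m inch '[{"wx":0,"wy":0,"wz":0,"tx":0,"ty":0.006,"tz":0,"claw":0},{"wx":0,"wy":0,"wz":0,"tx":0,"ty":0.006,"tz":0,"claw":0}]'
python3 -c "
from h import *
st()
s=arm.read_state();m=np.array([622.4,-167.5,0]);d=s['tool_pos']-m;print('rack rel',d@X,d@Y,d[2],'FX',s['ft_force']@X)
"
```

```text
clock: 26.95
tool_pos: [660.3, -47.1, 125.7]
tool_rot: [0.925, 0.379, -0.001, -0.002]
ft_force: [-34.5, 22.3, 25.4]
finger_gap: 0.1
t 26.95 pos [660.3 -47.1 125.7] z [-0.004  0.003 -1.   ] yaw 44.57 F [-34.45  22.29  25.41] T [ 3.342  5.52  -0.275] gap 0.1 j [-0.13  0.64  1.27  0.    1.23 -0.91]
rack rel -59.34573895541908 111.39497808451704 125.70958129975948 FX -40.04785006521477
clock: 27.2
tool_pos: [660.7, -47.4, 125.6]
tool_rot: [0.925, 0.38, -0.003, -0.004]
ft_force: [-49.6, 32.4, 33.0]
finger_gap: 0.0
t 27.20 pos [660.7 -47.4 125.6] z [-0.009  0.005 -1.   ] yaw 44.62 F [-49.56  32.39  32.98] T [ 5.151  8.306 -0.434] gap 0.0 j [-0.13  0.65  1.27  0.    1.24 -0.91]
rack rel -58.835792797589015 111.52140946644228 125.55221372454965 FX -57.84258870031945
```

```bash
python3 -m inch '[{"wx":0,"wy":0,"wz":0,"tx":0,"ty":-0.02,"tz":0,"claw":0},{"wx":0,"wy":0,"wz":0,"tx":0,"ty":-0.08,"tz":-0.02,"claw":0},{"wx":0,"wy":0,"wz":0,"tx":0,"ty":-0.14,"tz":-0.1,"claw":0},{"wx":0,"wy":0,"wz":0,"tx":0.05,"ty":-0.2,"tz":-0.22,"claw":0},{"wx":0,"wy":0,"wz":0,"tx":0.1,"ty":-0.3,"tz":-0.3,"claw":0},{"wx":0,"wy":0,"wz":0,"tx":0.1,"ty":-0.45,"tz":-0.3,"claw":0},{"wx":0,"wy":0,"wz":0,"tx":0.1,"ty":-0.6,"tz":-0.3,"claw":0},{"wx":0,"wy":0,"wz":0,"tx":0.1,"ty":-0.6,"tz":-0.3,"claw":0}]'
python3 -c "
from h import *
st()
for n in ('wrist','scene','top'):
  c=arm.camera(n);cv2.imwrite('pics/ff%s.png'%n,c['color'] if n!='scene' else cv2.resize(c['color'][110:230,200:360],None,fx=4,fy=4))
"
```

```text
clock: 28.2
tool_pos: [488.0, 198.6, 273.8]
tool_rot: [0.925, 0.379, 0.001, 0.001]
ft_force: [0.6, 0.2, 0.8]
finger_gap: 0.1
t 28.20 pos [488.  198.6 273.8] z [ 0.004 -0.002 -1.   ] yaw 44.57 F [0.56 0.16 0.76] T [ 0.087 -0.017  0.003] gap 0.1 j [ 0.32  0.22  1.53 -0.    1.4  -0.46]
```

View pics/fftop.png

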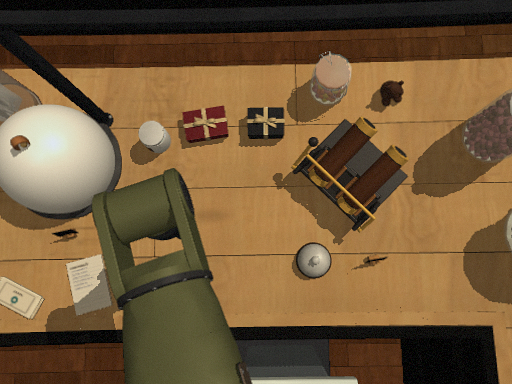

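View pics/ffscene.png

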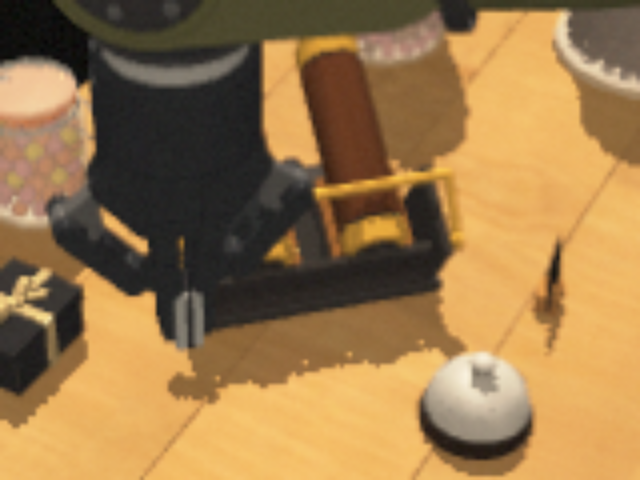

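```bash
python3 -m inch '[{"wx":0,"wy":0,"wz":0,"tx":0,"ty":-0.12,"tz":-0.1,"claw":0},{"wx":0,"wy":0,"wz":0,"tx":0,"ty":-0.25,"tz":-0.1,"claw":0},{"wx":0,"wy":0,"wz":0,"tx":0,"ty":-0.25,"tz":-0.1,"claw":0},{"wx":0,"wy":0,"wz":0,"tx":0,"ty":-0.25,"tz":-0.1,"claw":0}]'
python3 -c "
from h import *
st()
t=arm.camera('top');s=arm.camera('scene')
cv2.imwrite('pics/ggt.png',cv2.resize(t['color'][115:240,280:410],None,fx=5,fy=4.8,interpolation=cv2.INTER_CUBIC))
cv2.imwrite('pics/ggs.png',cv2.convertScaleAbs(cv2.resize(s['color'][110:205,225:325],None,fx=6,fy=6,interpolation=cv2.INTER_CUBIC),alpha=1.4))
"
```

```text
clock: 28.85
tool_pos: [402.4, 286.1, 322.7]
tool_rot: [0.925, 0.379, 0.001, 0.002]
ft_force: [0.8, -0.1, -0.0]
finger_gap: -0.0
t 28.85 pos [402.4 286.1 322.7] z [ 0.003 -0.002 -1.   ] yaw 44.52 F [ 0.82 -0.05 -0.01] T [ 0.025 -0.016  0.017] gap -0.0 j [ 0.55  0.12  1.53 -0.    1.49 -0.23]
```

View pics/ggt.png

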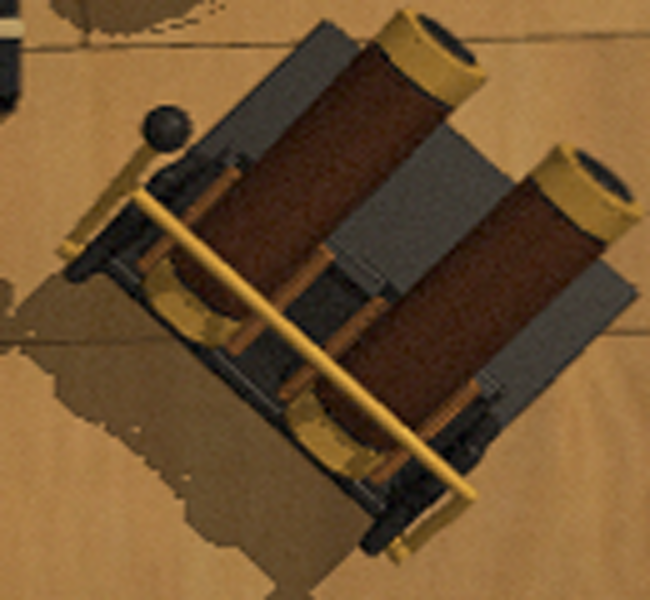

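View pics/ggs.png

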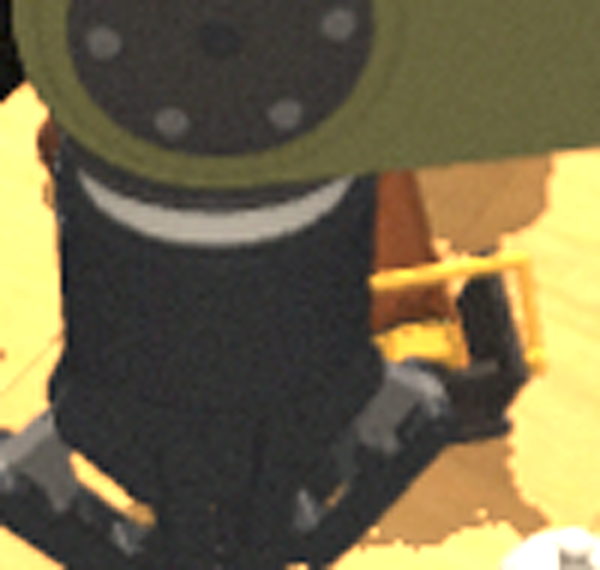

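```bash
python3 -c "
from h import *
t=arm.camera('top')
f=lambda x,y:[280+(x+.5)/5-.5,115+(y+.5)/4.8-.5]
m=np.array([622.4,-167.5,0])
for z in (139,145):
  q=onplane(t,[f(167,129)],z)[0]-m; print('knob',z,q@X,q@Y)
for n,p,z in (('hingeL',(70,248),66),('hingeR',(398,550),66),('barL',(137,193),103),('barR',(473,494),103)):
  q=onplane(t,[f(*p)],z)[0]-m;print(n,q@X,q@Y)
plan([420,-250,330],Rtool(44.5))
"
```

```text
knob 139 -37.78631987472945 105.21000577680665
knob 145 -39.26754729289051 104.54966951897754
hingeL -93.92920275754999 104.61730764276214
hingeR -94.906203958882 -101.90804652766926
barL -60.58859038933555 97.55290776348683
barR -59.81689708365126 -104.56859618081464
t=29.0000 s  w [ 0.0011  0.0001 -0.0006] t [-0.7245  0.7887 -0.0126] dist 536 rot 0 deg
```

```bash
python3 -m inch '[{"wx":0,"wy":0,"wz":0,"tx":-0.72,"ty":0.5,"tz":-0.06,"claw":0},{"wx":0,"wy":0,"wz":0,"tx":-0.72,"ty":0.5,"tz":-0.06,"claw":0},{"wx":0,"wy":0,"wz":0,"tx":-0.72,"ty":0.6,"tz":-0.06,"claw":0},{"wx":0,"wy":0,"wz":0,"tx":-0.72,"ty":0.6,"tz":-0.06,"claw":0},{"wx":0,"wy":0,"wz":0,"tx":-0.72,"ty":0.6,"tz":-0.06,"claw":0},{"wx":0,"wy":0,"wz":0,"tx":-0.72,"ty":0.6,"tz":-0.06,"claw":0},{"wx":0,"wy":0,"wz":0,"tx":-0.72,"ty":0.6,"tz":-0.06,"claw":0},{"wx":0,"wy":0,"wz":0,"tx":-0.72,"ty":0.6,"tz":-0.06,"claw":0},{"wx":0,"wy":0,"wz":0,"tx":-0.72,"ty":0.6,"tz":-0.06,"claw":0},{"wx":0,"wy":0,"wz":0,"tx":-0.72,"ty":0.6,"tz":-0.06,"claw":0}]'
python3 -c "
from h import *
st()
s=arm.camera('scene')
cv2.imwrite('pics/hhs.png',cv2.convertScaleAbs(cv2.resize(s['color'][110:205,225:325],None,fx=6,fy=6,interpolation=cv2.INTER_CUBIC),alpha=1.4))
cv2.imwrite('pics/hhf.png',s['color'])
"
```

```text
clock: 30.25
tool_pos: [355.1, -180.2, 353.3]
tool_rot: [0.926, 0.378, 0.001, 0.001]
ft_force: [1.2, 0.7, -0.7]
finger_gap: 0.0
t 30.25 pos [ 355.1 -180.2  353.3] z [ 0.002 -0.002 -1.   ] yaw 44.41 F [ 1.16  0.67 -0.72] T [-0.05  -0.002  0.021] gap 0.0 j [-0.56 -0.12  1.7  -0.    1.56 -1.34]
```

View pics/hhs.png

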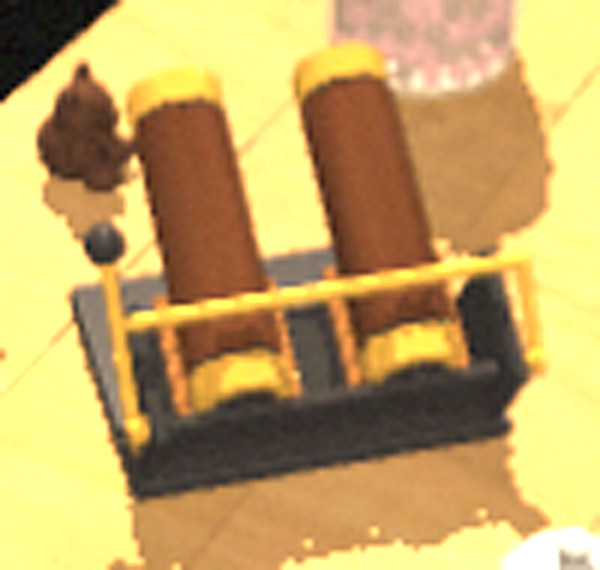

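View pics/hhf.png

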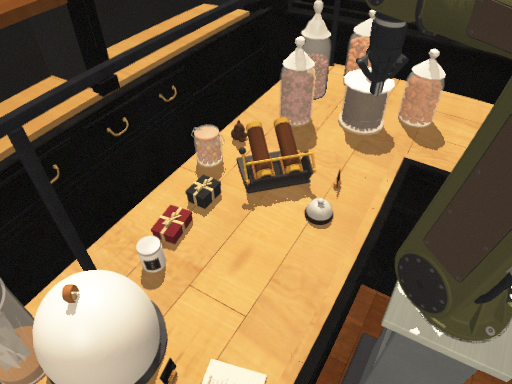

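```bash
python3 -c "
from h import *
t=arm.camera('top');s=arm.camera('scene')
f=lambda x,y:[280+(x+.5)/5-.5,115+(y+.5)/4.8-.5]
g=lambda x,y:[225+(x+.5)/6-.5,110+(y+.5)/6-.5]
m=np.array([622.4,-167.5,0])
for n,p,q in (('knob',(167,129),(105,242)),('hinge',(70,248),(137,434)),('barL',(137,193),(128,322)),('barR',(473,494),(527,262))):
  P,e=tri(t,f(*p),s,g(*q));d=P-m;print(n,d@X,d@Y,P[2],e)
a=cv2.imread('pics/top0.png').astype(int);b=t['color'].astype(int)
D=(abs(a-b).sum(2)>60)
for n,(x,y) in dict(bell=(313,260),tag=(375,260),gift=(266,122),flat=(205,124),jar=(154,136)).items(): print(n,D[y-18:y+18,x-20:x+20].sum())
"
```

```text
knob -37.809895343421736 104.67821163824925 138.1337169139686 1.3183183675478312
hinge -93.46608821651628 104.0739644796241 61.20436719650655 2.1836254366516794
barL -60.659180370197404 98.06192276579068 104.46454054178292 1.3788623511235636
barR -60.28639123226623 -106.36031891537195 101.64249335308097 3.6631315943507095
bell 25
tag 113
gift 1
flat 0
jar 0
```

```bash
python3 -c "
from h import *
t=arm.camera('top')['color'];a=cv2.imread('pics/top0.png');b=cv2.imread('pics/fftop.png')
cv2.imwrite('pics/ii.png',cv2.resize(np.hstack([x[225:295,290:400] for x in (a,b,t)]),None,fx=2.4,fy=2.4))
"
```

```text
(no output)
```

View pics/ii.png

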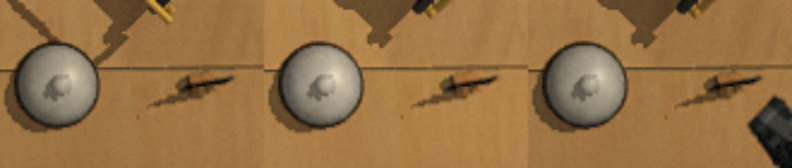

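The bell and tag are in the same place in all three crops; the pixels that changed are the gripper coming into view. Handing in.

```bash
python3 -c "
from bench import arm
print(arm.sign_off())"
```

```text
the job is handed in; nothing more can be done
None
```

Both mills are in the rack with their heavy ends down, and the keeper bar is fully shut. I handed the job in at about 30 s, with the arm clear of everything.

- **Mills:** I lifted each mill at mid-length to feel its heavy end, reading about 0.15 N m. The near mill went into the right trough. The far mill was set down and regripped the other way round, because its first grip would have passed the last joint's range, and then went into the left trough. Each was pressed against the foot ledge (17 to 19 N) before I let go, and both stayed put.
- **Keeper:** I pushed the knob over with the closed fingers until it met a hard stop. I pushed once more than needed there: the force along the push rose to about 58 N (about 68 N total at the wrist). That was on the fingertips, not the gripper body, and below the 120 N wrist limit.
- **Last checks:** the lever leans 36 to 38 degrees, against 37 for shut. Before and after pictures show the bell, tag, both gift boxes and the jar unmoved.
- **Disagreements:** camera and contact measurements differed by up to about 3 mm: lateral trough position, the far mill's position and the ledge. I settled the trough position and ledge by feel. I did not measure the 4 mm gap under the bar directly.

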